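Put the shaker, tin and sand timer back on their own stands

ROBOT

A 7-joint arm with a two-finger parallel gripper is mounted at the origin on a cart in front of the work surface, level with it; the furniture and walls round the work are solid. World frame = base frame: x ahead of the robot, y to its left, z up, the work surface at z = 0. Lengths are in m, angles in rad, forces in N, time in s.
With the tool pointing down it reaches from about 0.35 to 0.9 m from the base axis. Payload 8.1 kg.
Tool frame: the origin (TCP) lies midway between the tips of the shut fingers; the grasp point (between the pads) lies 19 mm behind it; y points along the fingers, x is the direction in which the jaws open and shut, and the axes are right-handed (so a half turn about y gives the same grasp; the last joint's range is limited). The gripper opens to 85 mm and grips with 20 to 120 N. Pads are 22 mm wide; open, the fingers measure 114 mm over their backs; the gripper's body (76 mm by 85 mm) begins 54 mm behind the grasp point. The pads swing forward as they close: fully open they stand 13 mm farther back than shut.
Start: joints at [1.191, 0.434, 0.025, 1.573, -0.012, 1.134, -0.075], TCP at [0.171, -0.601, 0.231] pointing down, gripper open.
Joint ranges: [-2.62, 2.62], [-0.44, 2.09], [-1.27, 1.32], [0.08, 2.57], [-1.32, 4.46], [0.12, 2], [-2.74, 2.74]. Speed limits (rad/s): [2.22, 2.22, 3.01, 3.01, 3.14, 3.14, 3.14].

INTERFACE

Orientations are given as a 3x3 rotation matrix whose columns are the frame's x, y, z axes.
In Python, from workcell import ctrl gives the robot as it stands. The module is installed in compiled form; this text tells all that it offers.
- The arm moves only by the tool move_arm, never from a script. Its argument "increments" is a list of rows, each an object with "jaw": the opening, from 0 (shut) to 1 (fully open); "translation": the shift along the world's x, y, z in m, a list of three; "delta_rot": the turn, a rotation vector about the world's x, y, z in degrees, a list of three. In form: [{"jaw": jaw, "translation": [x, y, z], "delta_rot": [wx, wy, wz]}, ...]. A call has 1 to 20 rows; each row is the pose to reach, as a shift and turn from the pose commanded when the call began; what a row does not reach only later rows make up. A row lasts 1/10 s, in which the tool goes at most 50 mm and 8.59 degrees, less where a joint would pass 70% of its speed; a pose out of reach is approached as far as the arm can. A call with a gripper value outside its range is refused whole. The fingers move at their own pace and stop on an object; "force" is the grip in N (left out, the last holds). Time passes only in rows, so rows that repeat a pose let the fingers close. It gives the time, the measured TCP pose, the force and the opening at its end, in the units of the state.
- ctrl.sense(): the state, without advancing time (a new reading comes with each control period).
- ctrl.snapshot(name): name is "scene" or "top" or "wrist"; returns a dict with "pixels" (480x640x3 uint8, red, green, blue), "mtx" (3x3 intrinsics, pixels), "pose" (4x4, takes a point from camera to world coordinates). Camera axes: x right, y down, z forward; pixel columns grow to the right and rows downward; lengths in m; the calibration is good to about 2 mm. A picture is of the moment at which its call begins. There is no depth.
- ctrl.finish_job(): hands the job in, once; it reports no verdict.
The state is a dict: "t": time; "q": joint angles; "qvel": joint speeds; "effort": joint torques, N m; "tcp_pos": TCP position; "eef_rot": TCP orientation; "ft_force": force on the tool from outside, world axes, zero at the start; "moment": the same for the moment, N m; "width": opening from 0.0 (shut) to 1.0 (fully open).
Only numpy, scipy, OpenCV 4.12 (cv2) and the standard library are available. Lean on these libraries where they do the work, as an engineer would, in place of code of your own. Each camera call takes 0.05 s, during which the arm holds its last target.

TASK

The three things on the little wooden stands have been mixed up: stand the sugar shaker on the round stand, the tin on the square stand and the sand timer on the paddle-shaped stand, each upright in the middle of its stand. Each stand holds only one thing, so park one on the empty flat board (or another clear spot) while you change them round. Keep everything upright, do not push the cup or the creamer about, and let go of everything at the end.

Things in the scene. Friction and masses are not known exactly. Their poses are not given: they have to be found in the camera images.
- shaker: sugar shaker: clear round body with white filling and a domed grey top, 44 mm across and 90 mm tall; the body is 44 mm across up to 66 mm above its base, the top above 74 mm is 34 mm across. Loose, 0.07 to 0.14 kg. Origin: centre of its underside, z up. It starts on the wrong stand and belongs on round_stand.
- tin: short closed metal food tin with a paper band, round, 57 mm across and 72 mm tall. Loose, 0.13 to 0.25 kg. Origin: centre of its underside, z up. It starts on the wrong stand and belongs on square_stand.
- sand_timer: wooden sand timer that stands on one of the small stands (not the one far back on the ledge): two round wooden discs 56 mm across and 11 mm thick, joined by three thin posts, glass between, 108 mm tall. The top disc lies 97 to 108 mm above its base and is a good place to grip. Loose, 0.08 to 0.15 kg. Origin: centre of its underside, z up. It starts on the wrong stand and belongs on paddle_stand.
- round_stand: round wooden stand, 96 mm across, with a flat round recess 78 mm across; the floor of the recess is 5 mm above the worktop, its rim 10 mm. Fixed, does not slide. Origin: centre of the recess, on the worktop.
- square_stand: square wooden stand, 96 x 96 mm, with a flat square recess 78 x 78 mm; the floor of the recess is 5 mm above the worktop, its rim 10 mm. Fixed, does not slide. Origin: centre of the recess, on the worktop.
- paddle_stand: wooden stand like the round one (96 mm across, recess 78 mm across, floor 5 mm and rim 10 mm above the worktop) but with a flat handle 30 mm wide, 10 mm high, that sticks out along its -x axis to 104 mm from the centre. Fixed, does not slide. Origin: centre of the round recess, on the worktop.
- spare_board: empty flat oblong wooden board without a rim, 100 x 140 mm (its x and y) and 6 mm thick: a place to park a thing. Fixed, does not slide. Origin: centre of its underside, on the worktop.
- cup: white floral china cup with a handle, 95 x 124 x 57 mm, stands loose on the worktop; leave it where it is. Origin: middle of its underside.
- creamer: small steel creamer jug with a handle, 58 x 82 x 64 mm, stands loose at the back of the worktop; leave it where it is. Origin: middle of its underside.

How it is judged:
At the end, for the whole second after the job is handed in: The shaker stands on the round stand, the tin on the square stand and the sand timer on the paddle stand: each within 15 mm of the stand's centre, upright within 0.08 rad, down on the floor of the recess (within 4 mm), at rest and released (horizontal distance between shaker and round_stand below 0.015 m and z of shaker in the frame of round_stand between 0.001 and 0.009 m and angle between each of shaker, tin, sand_timer's own z axis and vertical below 0.08 rad and linear speed of each of shaker, tin, sand_timer below 0.02 m/s and contact force between each of shaker, tin, sand_timer and the fingers below 0.1 N and horizontal distance between tin and square_stand below 0.015 m and z of tin in the frame of square_stand between 0.001 and 0.009 m and horizontal distance between sand_timer and paddle_stand below 0.015 m and z of sand_timer in the frame of paddle_stand between 0.001 and 0.009 m); the robot touches nothing.
It fails at once if the cup is pushed more than 25 mm (distance of cup from where it was at the start of the episode above 0.025 m).
It fails at once if the creamer is pushed more than 25 mm (distance of creamer from where it was at the start of the episode above 0.025 m).
It fails at once if a thing, the cup or the creamer is tipped over (angle between any of shaker, tin, sand_timer, cup, creamer's own z axis and vertical above 0.6 rad).
It also fails if it takes over 112 s, if anything falls off the work surface, if the arm or the gripper's body presses on something with over 40 N, if the wrist force passes 120 N, or if a joint passes its speed limit or range.

## Working session

There is one attempt and no reset: what is moved stays moved. The work goes in short steps, Python scripts to look and compute and a tool call to move; the robot and the scene stay as the last step left them, time stands still between calls to the robot, and variables do not carry over. Pictures are saved under pics/ and viewed, and the job is handed in when it is done.

Besides the shell and the picture viewer there is one more tool, called after "Request:" in YAML: its name, and indented under it one key for each argument. move_arm: Moves the arm, as the interface text tells. Its arguments: {"type":"object","properties":{"increments":{"type":"array"},"force":{"type":"number"}},"required":["increments"]}

```bash
mkdir -p pics; cat > h.py <<'E'
import numpy as np, cv2, json
from workcell import ctrl
def snap(n,f):
    s=ctrl.snapshot(n); cv2.imwrite(f'pics/{f}.png',s['pixels'][:,:,::-1]); np.savez(f'pics/{f}.npz',K=s['mtx'],T=s['pose'])
    return s
def w(f,u,v,z):
    d=np.load(f'pics/{f}.npz'); K,T=d['K'],d['T']
    r=T[:3,:3]@np.linalg.solve(K,[u,v,1.]); o=T[:3,3]; return o+r*(z-o[2])/r[2]
def proj(f,p):
    d=np.load(f'pics/{f}.npz'); K,T=d['K'],d['T']
    c=K@(T[:3,:3].T@(np.array(p)-T[:3,3])); return c[:2]/c[2]
def crop(f,u,v,r,k,out):
    a=cv2.imread(f'pics/{f}.png'); u0,v0=max(0,u-r),max(0,v-r); a=a[v0:v+r,u0:u+r]; cv2.imwrite(f'pics/{out}.png',cv2.resize(a,None,fx=k,fy=k,interpolation=cv2.INTER_CUBIC)); print('origin',u0,v0,'scale',k)
E
python3 - <<'E'
from h import *
np.set_printoptions(precision=4,suppress=True)
for n in('scene','top','wrist'):
    s=snap(n,n+'0'); print(n,s['mtx'][0,0],s['pose'])
s=ctrl.sense();print(s['tcp_pos'],s['eef_rot'],s['t'],s['q'],s['width'])
E
```

```text
scene 462.5251381071076 [[ 0.8414 -0.3827  0.3815  0.1863]
 [-0.5401 -0.6167  0.5727 -0.5272]
 [ 0.0161 -0.6879 -0.7256  0.7299]
 [ 0.      0.      0.      1.    ]]
top 457.6627351095893 [[-0.0665 -0.9773  0.201   0.3664]
 [-0.9978  0.0664 -0.007   0.0252]
 [-0.0066 -0.201  -0.9796  0.9043]
 [ 0.      0.      0.      1.    ]]
wrist 339.39859447267503 [[ 0.2736 -0.9169 -0.2907  0.2451]
 [-0.9618 -0.2614 -0.0808 -0.5797]
 [-0.0019  0.3017 -0.9534  0.3733]
 [ 0.      0.      0.      1.    ]]
[ 0.1707 -0.6008  0.2307] [[ 0.2732 -0.0004  0.9619]
 [-0.9619  0.0011  0.2732]
 [-0.0012 -1.     -0.0001]] 0.15 [ 1.1914  0.4351  0.025   1.5739 -0.0116  1.134  -0.0751] 0.9986913428003744
```

View pics/scene0.png

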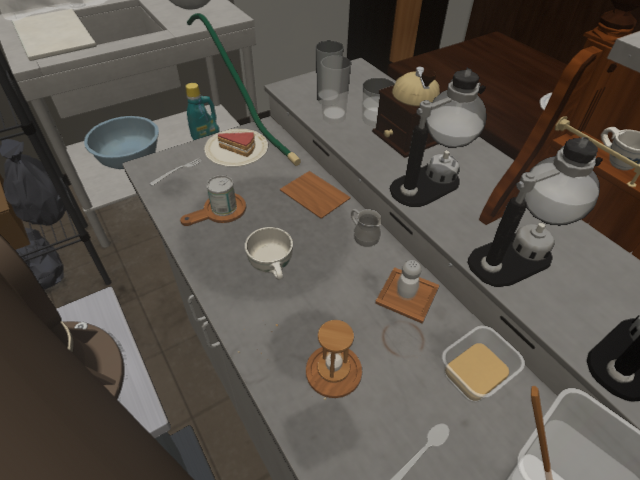

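View pics/top0.png

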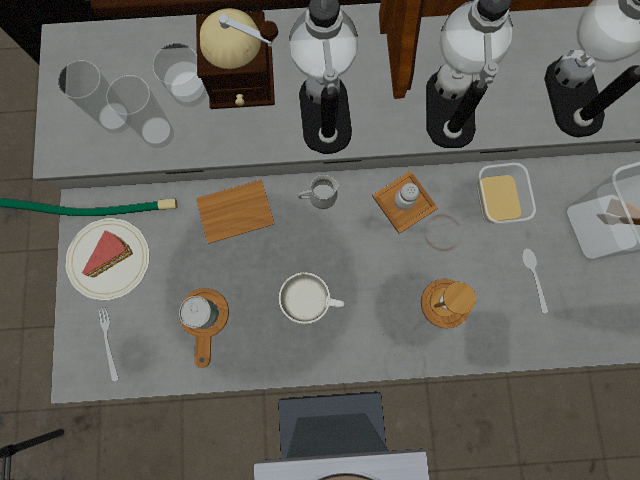

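View pics/wrist0.png

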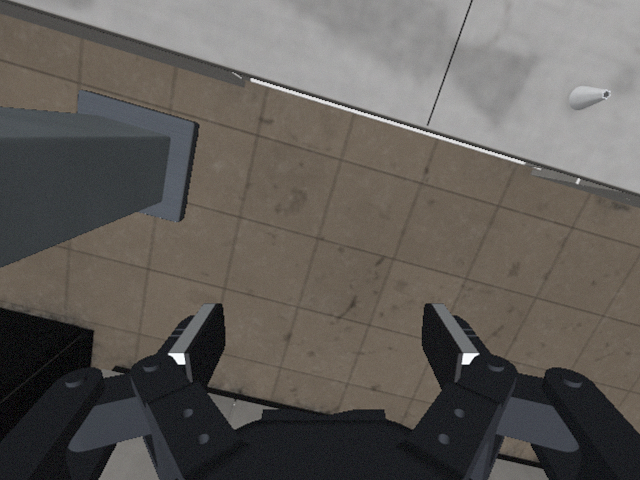

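The top view shows the timer on the round stand (445,303), the tin on the paddle stand (205,312), the shaker on the square stand (405,200), and the spare board at (235,210). I'll enlarge these to measure them.

```bash
python3 - <<'E'
from h import *
for n,u,v in(('a',445,303),('b',205,325),('c',405,202),('d',236,212)): crop('top0',u,v,50,6,'top0'+n)
a=[cv2.imread(f'pics/top0{n}.png') for n in 'abcd']
a=[cv2.resize(x,(400,400)) if 0 else x for x in a]
m=np.vstack([np.hstack(a[:2]),np.hstack(a[2:])]);cv2.imwrite('pics/m0.png',cv2.resize(m,(600*1,600)))
E
```

```text
origin 395 253 scale 6
origin 155 275 scale 6
origin 355 152 scale 6
origin 186 162 scale 6
```

View pics/top0a.png

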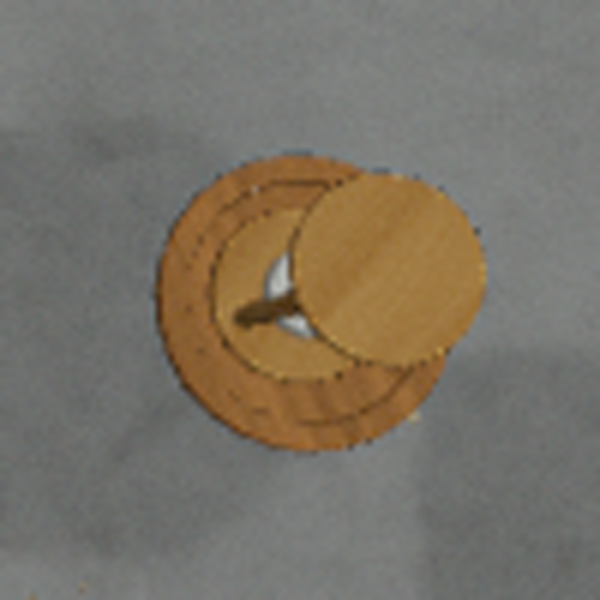

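View pics/top0b.png

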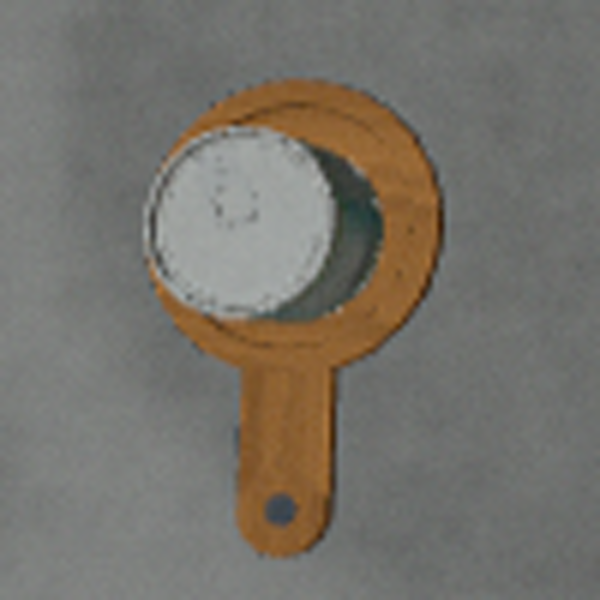

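View pics/top0c.png

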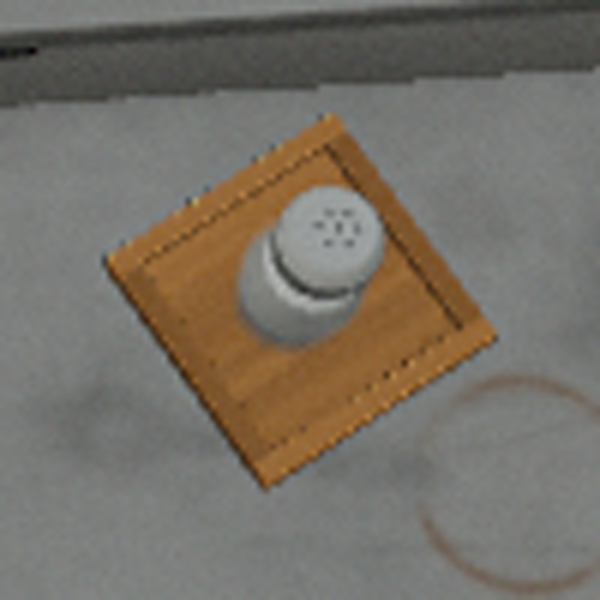

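View pics/top0d.png

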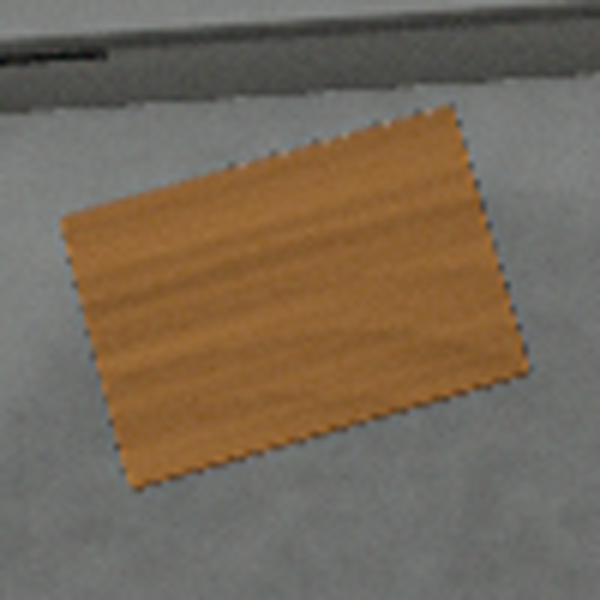

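```bash
python3 - <<'E'
from h import *
np.set_printoptions(precision=4,suppress=True)
O={'a':(395,253),'b':(155,275),'c':(355,152),'d':(186,162)}
P={}
for n,c,x,y,z in [('timer','a',390,271,.113),('round','a',304,303,.010),('tin','b',240,222,.077),('paddle','b',296,225,.010),('hend','b',283,555,.01),('shaker','c',330,240,.089),('square','c',300,299,.01),('sq1','c',333,115,.01),('sq2','c',497,335,.01),('sq4','c',105,258,.01),('spare','d',295,295,.006),('sp1','d',62,216,.006),('sp2','d',453,104,.006),('sp4','d',137,489,.006)]:
    P[n]=w('top0',O[c][0]+(x+.5)/6-.5,O[c][1]+(y+.5)/6-.5,z); print(n,P[n],'scene px',proj('scene0',P[n]))
# diameter checks
for c,x1,x2,y,z in[('a',293,487,271,.113),('b',143,337,222,.077)]:
    f=lambda x:w('top0',O[c][0]+x/6,O[c][1]+y/6,z); print(np.linalg.norm(f(x1)-f(x2)))
a=cv2.imread('pics/scene0.png')
for n,p in P.items():
    u,v=proj('scene0',p); cv2.circle(a,(int(u*16),int(v*16)),2*16,(0,255,0),-1,shift=4)
def circ(p,r,col):
    t=np.linspace(0,6.283,60); q=np.array([proj('scene0',p+[r*np.cos(k),r*np.sin(k),0]) for k in t]); cv2.polylines(a,[np.int32(q*16)],True,col,1,shift=4)
circ(P['timer'],.028,(255,0,0));circ(P['tin'],.0285,(255,0,0));circ(P['round'],.048,(255,0,0));circ(P['paddle'],.048,(255,0,0));circ(P['shaker'],.017,(255,0,0))
cv2.imwrite('pics/scene0m.png',cv2.resize(a[160:420,160:480],None,fx=2.4,fy=2.3))
print(P['timer']-P['round'])
# cup & creamer from top
for n,u,v,z in[('cup',305,298,.057),('cuphandle',343,303,.04),('creamer',325,191,.06),('wall front',300,165,.03)]: print(n,w('top0',u,v,z))
E
```

```text
timer [ 0.419  -0.2214  0.113 ] scene px [335.6764 334.1421]
round [ 0.4175 -0.2245  0.01  ] scene px [333.6692 368.6085]
tin [0.4286 0.2441 0.077 ] scene px [219.7822 184.0157]
paddle [0.4315 0.2437 0.01  ] scene px [225.2432 206.3531]
hend [0.3284 0.2496 0.01  ] scene px [181.1236 221.4224]
shaker [ 0.6225 -0.1618  0.089 ] scene px [409.8703 265.4895]
square [ 0.6272 -0.1676  0.01  ] scene px [407.4098 292.7579]
sq1 [ 0.6919 -0.1858  0.01  ] scene px [438.7143 285.0519]
sq2 [ 0.6101 -0.2325  0.01  ] scene px [422.9716 320.7931]
sq4 [ 0.6462 -0.1031  0.01  ] scene px [394.1289 267.0976]
spare [0.6323 0.1784 0.006 ] scene px [314.8741 193.3748]
sp1 [0.6658 0.257  0.006 ] scene px [309.5045 171.1359]
sp2 [0.6968 0.1219 0.006 ] scene px [350.7268 197.3526]
sp4 [0.5686 0.2333 0.006 ] scene px [280.1204 189.7033]
0.05550313830935685
0.05811630321827572
[0.0015 0.0031 0.103 ]
cup [0.4414 0.0453 0.057 ]
cuphandle [ 0.4287 -0.0249  0.04  ]
creamer [ 0.644 -0.006  0.06 ]
wall front [0.7122 0.0394 0.03  ]
```

View pics/scene0m.png

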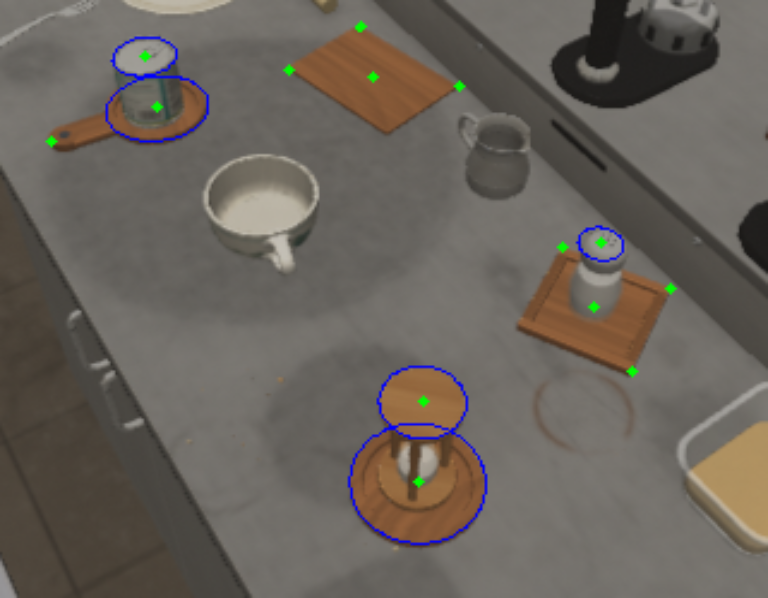

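Overlays agree between the two cameras. Plan: tin → spare board, timer → paddle, shaker → round, tin → square. First move: above the tin.

Request:
move_arm:
  increments:
    - {"jaw": 1,"translation": [0.03,0.04,0.01],"delta_rot": [0,0,0]}
    - {"jaw": 1,"translation": [0.06,0.08,0.02],"delta_rot": [0,0,0]}
    - {"jaw": 1,"translation": [0.09,0.12,0.03],"delta_rot": [0,0,0]}
    - {"jaw": 1,"translation": [0.12,0.16,0.03],"delta_rot": [0,0,0]}
    - {"jaw": 1,"translation": [0.15,0.2,0.03],"delta_rot": [0,0,0]}
    - {"jaw": 1,"translation": [0.18,0.24,0.03],"delta_rot": [0,0,0]}
    - {"jaw": 1,"translation": [0.21,0.28,0.03],"delta_rot": [0,0,0]}
    - {"jaw": 1,"translation": [0.24,0.32,0.03],"delta_rot": [0,0,0]}
    - {"jaw": 1,"translation": [0.258,0.36,0.03],"delta_rot": [0,0,0]}
    - {"jaw": 1,"translation": [0.258,0.41,0.03],"delta_rot": [0,0,0]}
    - {"jaw": 1,"translation": [0.258,0.46,0.03],"delta_rot": [0,0,0]}
    - {"jaw": 1,"translation": [0.258,0.51,0.03],"delta_rot": [0,0,0]}
    - {"jaw": 1,"translation": [0.258,0.56,0.03],"delta_rot": [0,0,0]}
    - {"jaw": 1,"translation": [0.258,0.61,0.02],"delta_rot": [0,0,0]}
    - {"jaw": 1,"translation": [0.258,0.66,0.01],"delta_rot": [0,0,0]}
    - {"jaw": 1,"translation": [0.258,0.71,0.0],"delta_rot": [0,0,0]}
    - {"jaw": 1,"translation": [0.258,0.76,-0.01],"delta_rot": [0,0,0]}
    - {"jaw": 1,"translation": [0.258,0.8,-0.03],"delta_rot": [0,0,0]}
    - {"jaw": 1,"translation": [0.258,0.845,-0.05],"delta_rot": [0,0,0]}
    - {"jaw": 1,"translation": [0.258,0.845,-0.05],"delta_rot": [0,0,0]}
  force: 30

```text
t: 2.15
tcp_pos: [0.4262, 0.2498, 0.1792]
eef_rot: [[0.281, -0.004, 0.96], [-0.96, 0.002, 0.281], [-0.003, -1.0, -0.003]]
ft_force: [-0.1, -0.7, -0.1]
width: 1.002
```

```bash
python3 - <<'E'
from h import *
np.set_printoptions(precision=4,suppress=True)
snap('wrist','w1'); snap('top','top1')
s=ctrl.sense();print(s['tcp_pos'],s['q'],s['t'])
a=cv2.imread('pics/w1.png')
for p,c in(((.4286,.2441,.077),(0,255,0)),((.4315,.2437,.01),(0,0,255))): 
    u=proj('w1',p);print(u);cv2.circle(a,tuple(int(k) for k in u),4,c,-1)
cv2.imwrite('pics/w1m.png',a)
E
```

```text
[0.4279 0.2447 0.1805] [-0.195   0.3324 -0.5439  1.9186  0.2084  0.948  -2.1285] 2.25
[332.0969 240.4568]
[331.8648 216.3738]
```

View pics/w1m.png

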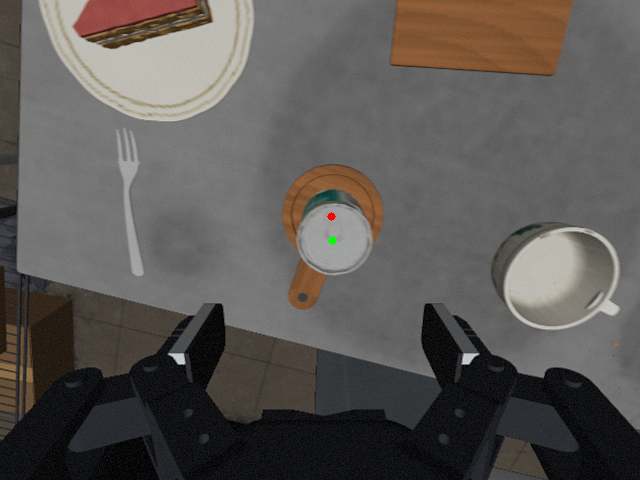

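The wrist view shows the tin's lid centred at (334,239), within 2 px of the prediction, so I'll descend and grip.

Request:
move_arm:
  increments:
    - {"jaw": 1,"translation": [0,0,-0.02],"delta_rot": [0,0,0]}
    - {"jaw": 1,"translation": [0,0,-0.05],"delta_rot": [0,0,0]}
    - {"jaw": 1,"translation": [0,0,-0.08],"delta_rot": [0,0,0]}
    - {"jaw": 1,"translation": [0,0,-0.11],"delta_rot": [0,0,0]}
    - {"jaw": 1,"translation": [0,0,-0.13],"delta_rot": [0,0,0]}
    - {"jaw": 1,"translation": [0,0,-0.145],"delta_rot": [0,0,0]}
    - {"jaw": 1,"translation": [0,0,-0.153],"delta_rot": [0,0,0]}
    - {"jaw": 1,"translation": [0,0,-0.153],"delta_rot": [0,0,0]}
    - {"jaw": 0.3,"translation": [0,0,-0.153],"delta_rot": [0,0,0]}
    - {"jaw": 0.3,"translation": [0,0,-0.153],"delta_rot": [0,0,0]}
    - {"jaw": 0.3,"translation": [0,0,-0.153],"delta_rot": [0,0,0]}
    - {"jaw": 0.3,"translation": [0,0,-0.153],"delta_rot": [0,0,0]}
    - {"jaw": 0.3,"translation": [0,0,-0.153],"delta_rot": [0,0,0]}
    - {"jaw": 0.3,"translation": [0,0,-0.153],"delta_rot": [0,0,0]}
    - {"jaw": 0.3,"translation": [0,0,-0.153],"delta_rot": [0,0,0]}
    - {"jaw": 0.3,"translation": [0,0,-0.153],"delta_rot": [0,0,0]}
  force: 35

```text
t: 3.85
tcp_pos: [0.4295, 0.2439, 0.0294]
eef_rot: [[0.273, 0.002, 0.962], [-0.962, 0.0, 0.273], [0.0, -1.0, 0.002]]
ft_force: [-0.5, -0.6, 4.5]
width: 0.666
```

Request:
move_arm:
  increments:
    - {"jaw": 0.3,"translation": [0,0,0.01],"delta_rot": [0,0,0]}
    - {"jaw": 0.3,"translation": [0,0,0.03],"delta_rot": [0,0,0]}
    - {"jaw": 0.3,"translation": [0,0,0.05],"delta_rot": [0,0,0]}
    - {"jaw": 0.3,"translation": [0.02,-0.006,0.06],"delta_rot": [0,0,0]}
    - {"jaw": 0.3,"translation": [0.045,-0.015,0.06],"delta_rot": [0,0,0]}
    - {"jaw": 0.3,"translation": [0.07,-0.023,0.06],"delta_rot": [0,0,0]}
    - {"jaw": 0.3,"translation": [0.095,-0.031,0.06],"delta_rot": [0,0,0]}
    - {"jaw": 0.3,"translation": [0.12,-0.039,0.06],"delta_rot": [0,0,0]}
    - {"jaw": 0.3,"translation": [0.145,-0.047,0.06],"delta_rot": [0,0,0]}
    - {"jaw": 0.3,"translation": [0.17,-0.055,0.055],"delta_rot": [0,0,0]}
    - {"jaw": 0.3,"translation": [0.19,-0.062,0.045],"delta_rot": [0,0,0]}
    - {"jaw": 0.3,"translation": [0.2,-0.065,0.03],"delta_rot": [0,0,0]}
    - {"jaw": 0.3,"translation": [0.203,-0.066,0.015],"delta_rot": [0,0,0]}
    - {"jaw": 0.3,"translation": [0.203,-0.066,0.006],"delta_rot": [0,0,0]}
    - {"jaw": 0.3,"translation": [0.203,-0.066,0.003],"delta_rot": [0,0,0]}
    - {"jaw": 0.3,"translation": [0.203,-0.066,0.003],"delta_rot": [0,0,0]}
    - {"jaw": 0.3,"translation": [0.203,-0.066,0.003],"delta_rot": [0,0,0]}

```text
t: 5.55
tcp_pos: [0.6309, 0.1787, 0.0315]
eef_rot: [[0.275, -0.0, 0.962], [-0.962, 0.0, 0.275], [-0.0, -1.0, -0.0]]
ft_force: [-0.3, 0.4, -2.6]
width: 0.663
```

```bash
python3 - <<'E'
from h import *
np.set_printoptions(precision=4,suppress=True)
s=ctrl.sense();print(s['tcp_pos'],s['ft_force'],s['q'],s['t'])
snap('scene','s2'); a=cv2.imread('pics/s2.png'); cv2.imwrite('pics/s2c.png',cv2.resize(a[90:330,180:500],None,fx=2.4,fy=2.4))
E
```

```text
[0.6309 0.1787 0.0315] [-0.3389  0.4295 -2.641 ] [-0.0894  0.7308 -0.4188  1.6511  0.3724  0.8399 -1.9573] 5.55
```

View pics/s2c.png

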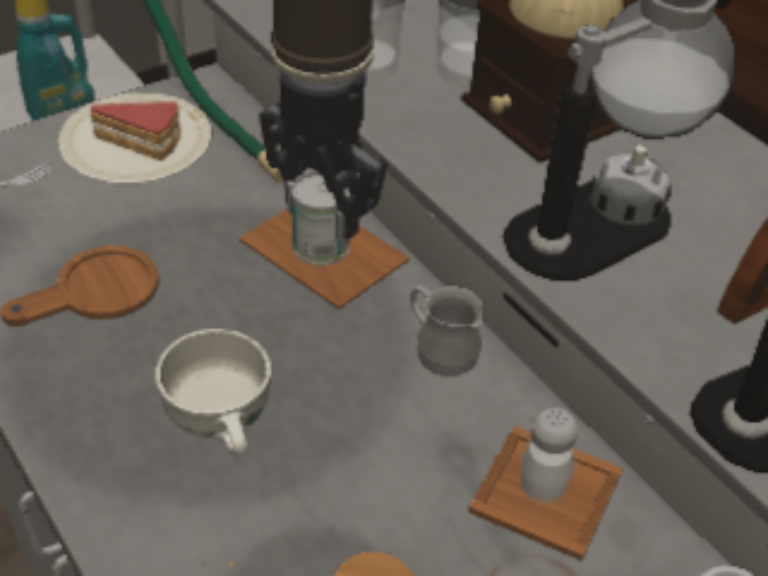

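The picture shows the tin upright on the spare board, at about (320,225) in the crop. I'll set it down, release, and go over the timer.

Request:
move_arm:
  increments:
    - {"jaw": 0.3,"translation": [0,0,-0.002],"delta_rot": [0,0,0]}
    - {"jaw": 0.3,"translation": [0,0,-0.002],"delta_rot": [0,0,0]}
    - {"jaw": 1,"translation": [0,0,-0.002],"delta_rot": [0,0,0]}
    - {"jaw": 1,"translation": [0,0,-0.002],"delta_rot": [0,0,0]}
    - {"jaw": 1,"translation": [0,0,-0.002],"delta_rot": [0,0,0]}
    - {"jaw": 1,"translation": [0,0,-0.002],"delta_rot": [0,0,0]}
    - {"jaw": 1,"translation": [0,0,0.02],"delta_rot": [0,0,0]}
    - {"jaw": 1,"translation": [0,0,0.06],"delta_rot": [0,0,0]}
    - {"jaw": 1,"translation": [0,0,0.1],"delta_rot": [0,0,0]}
    - {"jaw": 1,"translation": [-0.01,-0.02,0.14],"delta_rot": [0,0,0]}
    - {"jaw": 1,"translation": [-0.03,-0.06,0.16],"delta_rot": [0,0,0]}
    - {"jaw": 1,"translation": [-0.05,-0.1,0.16],"delta_rot": [0,0,0]}
    - {"jaw": 1,"translation": [-0.075,-0.14,0.16],"delta_rot": [0,0,0]}
    - {"jaw": 1,"translation": [-0.1,-0.18,0.16],"delta_rot": [0,0,0]}
    - {"jaw": 1,"translation": [-0.12,-0.22,0.16],"delta_rot": [0,0,0]}
    - {"jaw": 1,"translation": [-0.14,-0.26,0.16],"delta_rot": [0,0,0]}
    - {"jaw": 1,"translation": [-0.16,-0.3,0.16],"delta_rot": [0,0,0]}
    - {"jaw": 1,"translation": [-0.185,-0.345,0.16],"delta_rot": [0,0,0]}
    - {"jaw": 1,"translation": [-0.213,-0.39,0.16],"delta_rot": [0,0,0]}
    - {"jaw": 1,"translation": [-0.213,-0.4,0.16],"delta_rot": [0,0,0]}

```text
t: 7.6
tcp_pos: [0.4148, -0.227, 0.1911]
eef_rot: [[0.267, -0.002, 0.964], [-0.964, -0.002, 0.266], [0.001, -1.0, -0.003]]
ft_force: [0.8, -0.4, -0.2]
width: 1.002
```

```bash
python3 - <<'E'
from h import *
np.set_printoptions(precision=4,suppress=True)
snap('top','top3');snap('wrist','w3')
s=ctrl.sense();print(s['tcp_pos'],s['ft_force'],s['q'],s['t'])
a=cv2.imread('pics/w3.png')
for p,c in(((.419,-.2214,.113),(0,255,0)),((.4175,-.2245,.01),(0,0,255))): 
    u=proj('w3',p);print(u);cv2.circle(a,tuple(int(k) for k in u),4,c,-1)
cv2.imwrite('pics/w3m.png',a)
crop('top3',220,205,60,5,'top3a')
E
```

```text
[ 0.4178 -0.2248  0.1914] [ 0.8615  0.0478 -0.3726] [ 0.7346  0.2703 -0.4298  1.954   0.1388  0.9451 -1.0621] 7.7
[315.8144 246.1166]
[320.5122 215.0797]
origin 160 145 scale 5
```

View pics/w3m.png

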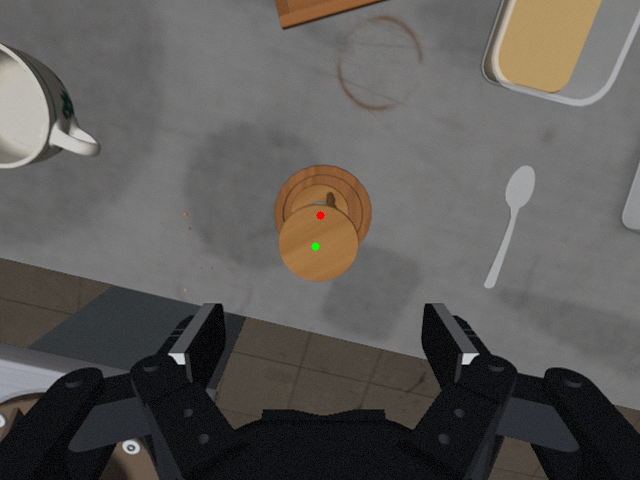

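View pics/top3a.png

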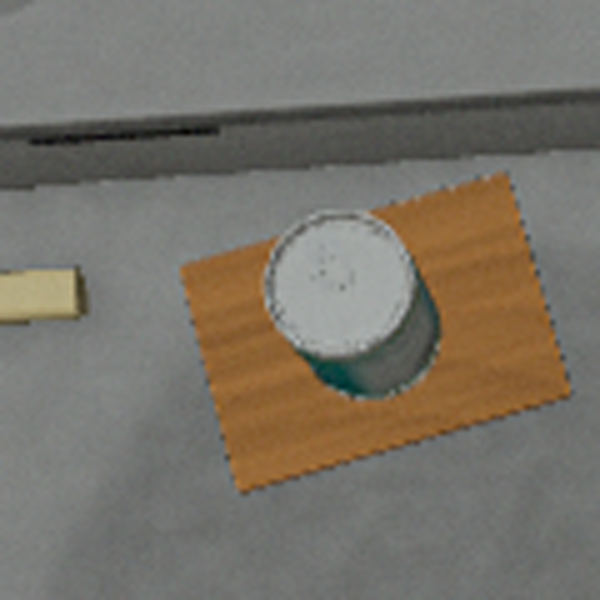

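The timer's top disc is at about (318,243) in the wrist view, within 2 mm of the estimate, and the tin is parked cleanly on the board. Next I'll grip the timer's top disc.

Request:
move_arm:
  increments:
    - {"jaw": 1,"translation": [0.001,-0.001,-0.02],"delta_rot": [0,0,0]}
    - {"jaw": 1,"translation": [0.001,-0.001,-0.045],"delta_rot": [0,0,0]}
    - {"jaw": 1,"translation": [0.001,-0.001,-0.07],"delta_rot": [0,0,0]}
    - {"jaw": 1,"translation": [0.001,-0.001,-0.09],"delta_rot": [0,0,0]}
    - {"jaw": 1,"translation": [0.001,-0.001,-0.102],"delta_rot": [0,0,0]}
    - {"jaw": 1,"translation": [0.001,-0.001,-0.107],"delta_rot": [0,0,0]}
    - {"jaw": 1,"translation": [0.001,-0.001,-0.107],"delta_rot": [0,0,0]}
    - {"jaw": 0.3,"translation": [0.001,-0.001,-0.107],"delta_rot": [0,0,0]}
    - {"jaw": 0.3,"translation": [0.001,-0.001,-0.107],"delta_rot": [0,0,0]}
    - {"jaw": 0.3,"translation": [0.001,-0.001,-0.107],"delta_rot": [0,0,0]}
    - {"jaw": 0.3,"translation": [0.001,-0.001,-0.107],"delta_rot": [0,0,0]}
    - {"jaw": 0.3,"translation": [0.001,-0.001,-0.107],"delta_rot": [0,0,0]}
    - {"jaw": 0.3,"translation": [0.001,-0.001,-0.107],"delta_rot": [0,0,0]}
    - {"jaw": 0.3,"translation": [0.001,-0.001,-0.107],"delta_rot": [0,0,0]}
    - {"jaw": 0.3,"translation": [0.001,-0.001,-0.107],"delta_rot": [0,0,0]}
  force: 35

```text
t: 9.2
tcp_pos: [0.4205, -0.2235, 0.0854]
eef_rot: [[0.273, 0.002, 0.962], [-0.962, -0.001, 0.273], [0.001, -1.0, 0.001]]
ft_force: [-0.9, 0.5, 5.7]
width: 0.64
```

```bash
python3 - <<'E'
from h import *
snap('scene','s4'); a=cv2.imread('pics/s4.png'); cv2.imwrite('pics/s4c.png',cv2.resize(a[220:420,230:450],None,fx=2.7,fy=2.7))
print(w('top3',160+340.5/5-.5,145+284.5/5-.5,.078))
E
```

```text
[0.63019132 0.17896199 0.078     ]
```

View pics/s4c.png

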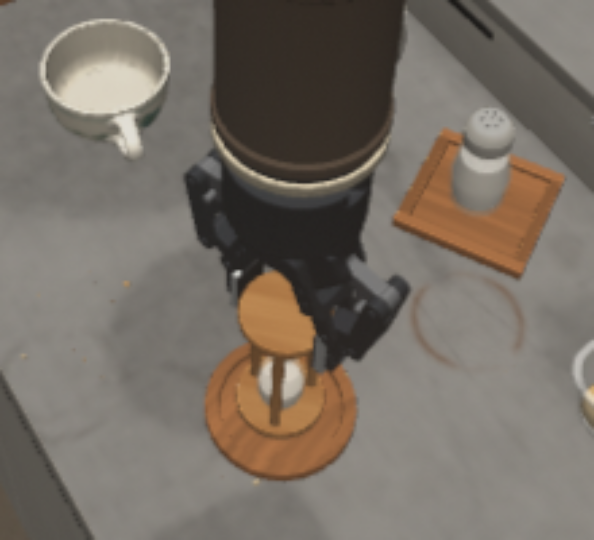

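Gripped. I'll lift and carry it over to hover above the paddle stand.

Request:
move_arm:
  increments:
    - {"jaw": 0.3,"translation": [0,0,0.01],"delta_rot": [0,0,0]}
    - {"jaw": 0.3,"translation": [0,0,0.03],"delta_rot": [0,0,0]}
    - {"jaw": 0.3,"translation": [0,0,0.055],"delta_rot": [0,0,0]}
    - {"jaw": 0.3,"translation": [0,0.01,0.08],"delta_rot": [0,0,0]}
    - {"jaw": 0.3,"translation": [0,0.03,0.1],"delta_rot": [0,0,0]}
    - {"jaw": 0.3,"translation": [0,0.06,0.1],"delta_rot": [0,0,0]}
    - {"jaw": 0.3,"translation": [0,0.09,0.1],"delta_rot": [0,0,0]}
    - {"jaw": 0.3,"translation": [0,0.125,0.1],"delta_rot": [0,0,0]}
    - {"jaw": 0.3,"translation": [0.001,0.16,0.1],"delta_rot": [0,0,0]}
    - {"jaw": 0.3,"translation": [0.002,0.195,0.1],"delta_rot": [0,0,0]}
    - {"jaw": 0.3,"translation": [0.003,0.23,0.1],"delta_rot": [0,0,0]}
    - {"jaw": 0.3,"translation": [0.004,0.265,0.1],"delta_rot": [0,0,0]}
    - {"jaw": 0.3,"translation": [0.005,0.3,0.1],"delta_rot": [0,0,0]}
    - {"jaw": 0.3,"translation": [0.006,0.335,0.1],"delta_rot": [0,0,0]}
    - {"jaw": 0.3,"translation": [0.007,0.37,0.1],"delta_rot": [0,0,0]}
    - {"jaw": 0.3,"translation": [0.008,0.4,0.1],"delta_rot": [0,0,0]}
    - {"jaw": 0.3,"translation": [0.009,0.425,0.1],"delta_rot": [0,0,0]}
    - {"jaw": 0.3,"translation": [0.01,0.445,0.09],"delta_rot": [0,0,0]}
    - {"jaw": 0.3,"translation": [0.011,0.46,0.075],"delta_rot": [0,0,0]}
    - {"jaw": 0.3,"translation": [0.011,0.466,0.06],"delta_rot": [0,0,0]}

```text
t: 11.25
tcp_pos: [0.431, 0.2445, 0.1447]
eef_rot: [[0.275, 0.001, 0.962], [-0.962, 0.001, 0.275], [-0.001, -1.0, 0.002]]
ft_force: [0.9, -0.8, -0.9]
width: 0.639
```

Request:
move_arm:
  increments:
    - {"jaw": 0.3,"translation": [0,0,-0.02],"delta_rot": [0,0,0]}
    - {"jaw": 0.3,"translation": [0,0,-0.035],"delta_rot": [0,0,0]}
    - {"jaw": 0.3,"translation": [0,0,-0.035],"delta_rot": [0,0,0]}
    - {"jaw": 0.3,"translation": [0,0,-0.035],"delta_rot": [0,0,0]}

```text
t: 11.65
tcp_pos: [0.4308, 0.2423, 0.1096]
eef_rot: [[0.273, -0.0, 0.962], [-0.962, -0.0, 0.273], [0.0, -1.0, -0.0]]
ft_force: [-0.2, 0.4, -0.5]
width: 0.642
```

```bash
python3 - <<'E'
from h import *
np.set_printoptions(precision=4,suppress=True)
snap('scene','s5');snap('wrist','w5'); s=ctrl.sense();print(s['tcp_pos'],s['ft_force'],s['q'],s['t'],s['width'])
a=cv2.imread('pics/s5.png')[130:270,130:330]; cv2.imwrite('pics/s5c.png',cv2.resize(a,None,fx=4,fy=4,interpolation=cv2.INTER_CUBIC))
crop('top3',205,325,50,6,'top3b')
E
```

```text
[0.4313 0.2428 0.1102] [ 0.3681 -1.0004 -0.5409] [-0.1561  0.445  -0.6075  1.9902  0.3475  0.8078 -2.256 ] 11.75 0.643293656695199
origin 155 275 scale 6
```

View pics/s5c.png

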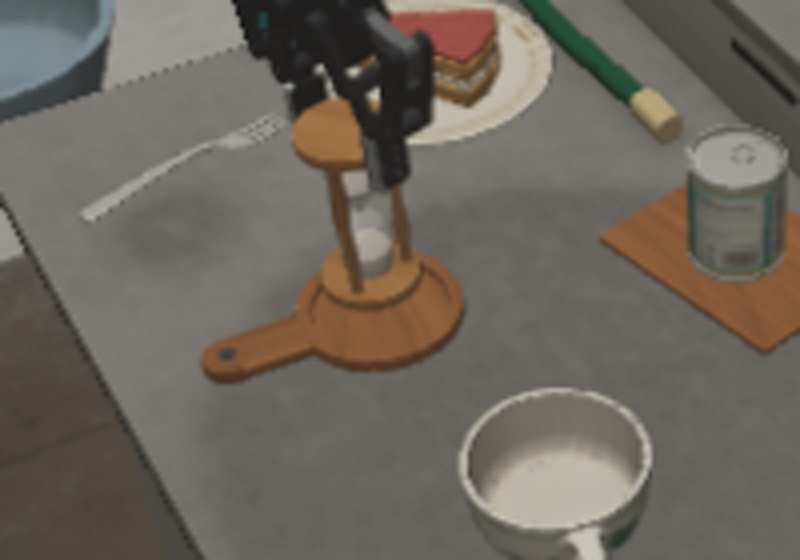

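View pics/w5.png

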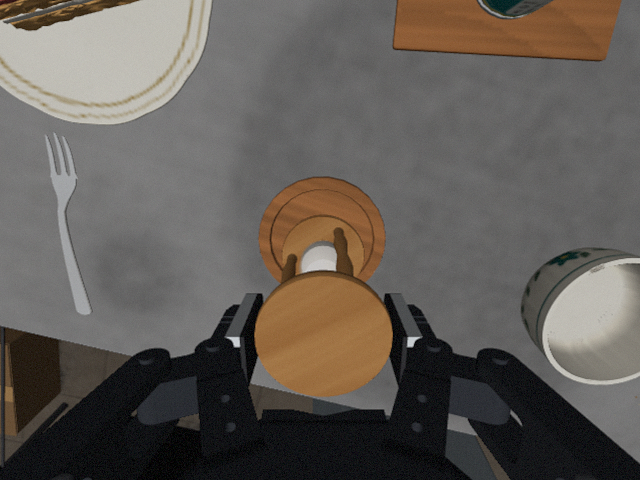

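View pics/top3b.png

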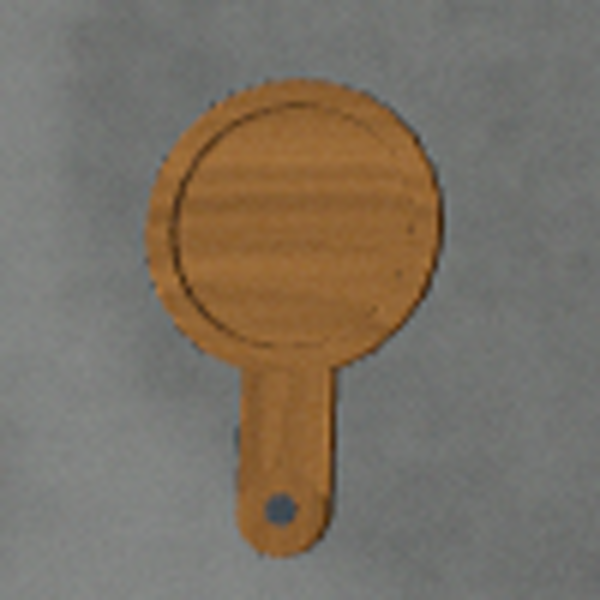

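```bash
cat >> h.py <<'E'
def over(f,circs,out,box=None,k=1):
    a=cv2.imread(f'pics/{f}.png')
    x0,y0,x1,y1=box or (0,0,640,480); a=cv2.resize(a[y0:y1,x0:x1],None,fx=k,fy=k,interpolation=cv2.INTER_CUBIC)
    for (c,r,col) in circs:
        t=np.linspace(0,6.283,80); q=np.array([proj(f,np.array(c)+[r*np.cos(i),r*np.sin(i),0]) for i in t]); q=(q-[x0,y0]+.5)*k-.5
        cv2.polylines(a,[np.int32(q*16)],True,col,1,cv2.LINE_AA,4)
    cv2.imwrite(f'pics/{out}.png',a)
E
python3 - <<'E'
from h import *
G,B,R=(0,255,0),(255,0,0),(0,0,255)
x,y,z=.431,.2435,.030
C=[((x,y,z+.108),.028,G),((x,y,z+.097),.028,B),((x,y,z+.011),.028,G),((x,y,z),.028,B),((.4315,.2437,.01),.048,R),((.4315,.2437,.01),.039,R)]
over('w5',C,'w5m',(200,150,450,450),2)
over('s5',C,'s5m',(150,130,310,250),5)
E
```

```text
(no output)
```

View pics/w5m.png

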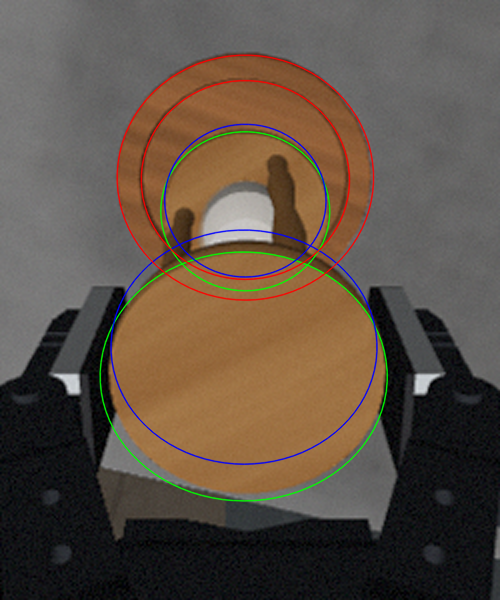

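View pics/s5m.png

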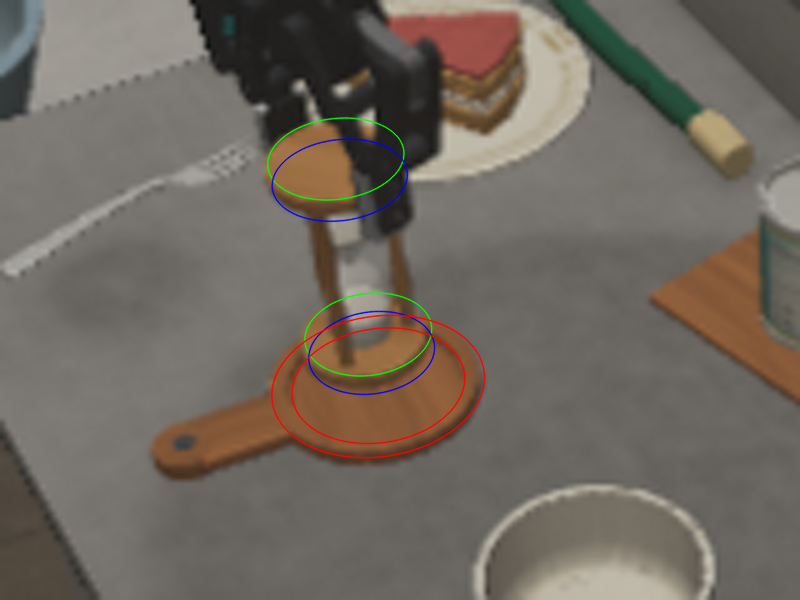

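The stand's outline fits. The timer hangs upright, centred within about 2 mm and possibly 3 mm low in the jaws, so I'll lower gently and watch the force.

Request:
move_arm:
  increments:
    - {"jaw": 0.3,"translation": [0,0.001,-0.008],"delta_rot": [0,0,0]}
    - {"jaw": 0.3,"translation": [0,0.001,-0.014],"delta_rot": [0,0,0]}
    - {"jaw": 0.3,"translation": [0,0.001,-0.018],"delta_rot": [0,0,0]}
    - {"jaw": 0.3,"translation": [0,0.001,-0.02],"delta_rot": [0,0,0]}
    - {"jaw": 0.3,"translation": [0,0.001,-0.02],"delta_rot": [0,0,0]}
    - {"jaw": 0.3,"translation": [0,0.001,-0.02],"delta_rot": [0,0,0]}

```text
t: 12.35
tcp_pos: [0.4308, 0.2438, 0.0893]
eef_rot: [[0.273, -0.0, 0.962], [-0.962, -0.0, 0.273], [0.0, -1.0, -0.0]]
ft_force: [-0.8, -0.9, -0.1]
width: 0.637
```

Request:
move_arm:
  increments:
    - {"jaw": 0.3,"translation": [0,0,-0.001],"delta_rot": [0,0,0]}
    - {"jaw": 0.3,"translation": [0,0,-0.002],"delta_rot": [0,0,0]}
    - {"jaw": 0.3,"translation": [0,0,-0.002],"delta_rot": [0,0,0]}

```text
t: 12.65
tcp_pos: [0.4307, 0.2437, 0.0873]
eef_rot: [[0.273, -0.0, 0.962], [-0.962, -0.0, 0.273], [0.0, -1.0, -0.0]]
ft_force: [-0.2, -0.2, -0.8]
width: 0.639
```

Request:
move_arm:
  increments:
    - {"jaw": 0.3,"translation": [0,0,-0.001],"delta_rot": [0,0,0]}
    - {"jaw": 0.3,"translation": [0,0,-0.002],"delta_rot": [0,0,0]}
    - {"jaw": 0.3,"translation": [0,0,-0.002],"delta_rot": [0,0,0]}

```text
t: 12.95
tcp_pos: [0.4309, 0.2439, 0.0855]
eef_rot: [[0.273, 0.0, 0.962], [-0.962, 0.0, 0.273], [0.0, -1.0, 0.0]]
ft_force: [-0.3, -0.8, 1.8]
width: 0.637
```

Contact felt. I'll release, rise, and move over the shaker.

Request:
move_arm:
  increments:
    - {"jaw": 1,"translation": [0,0,0],"delta_rot": [0,0,0]}
    - {"jaw": 1,"translation": [0,0,0],"delta_rot": [0,0,0]}
    - {"jaw": 1,"translation": [0,0,0],"delta_rot": [0,0,0]}
    - {"jaw": 1,"translation": [0,0,0],"delta_rot": [0,0,0]}
    - {"jaw": 1,"translation": [0,0,0.02],"delta_rot": [0,0,0]}
    - {"jaw": 1,"translation": [0,0,0.05],"delta_rot": [0,0,0]}
    - {"jaw": 1,"translation": [0,0,0.09],"delta_rot": [0,0,0]}
    - {"jaw": 1,"translation": [0.015,-0.03,0.1],"delta_rot": [0,0,0]}
    - {"jaw": 1,"translation": [0.03,-0.065,0.1],"delta_rot": [0,0,0]}
    - {"jaw": 1,"translation": [0.05,-0.1,0.1],"delta_rot": [0,0,0]}
    - {"jaw": 1,"translation": [0.07,-0.14,0.1],"delta_rot": [0,0,0]}
    - {"jaw": 1,"translation": [0.09,-0.18,0.1],"delta_rot": [0,0,0]}
    - {"jaw": 1,"translation": [0.11,-0.22,0.1],"delta_rot": [0,0,0]}
    - {"jaw": 1,"translation": [0.13,-0.26,0.1],"delta_rot": [0,0,0]}
    - {"jaw": 1,"translation": [0.15,-0.3,0.1],"delta_rot": [0,0,0]}
    - {"jaw": 1,"translation": [0.165,-0.34,0.1],"delta_rot": [0,0,0]}
    - {"jaw": 1,"translation": [0.18,-0.37,0.1],"delta_rot": [0,0,0]}
    - {"jaw": 1,"translation": [0.191,-0.406,0.1],"delta_rot": [0,0,0]}
    - {"jaw": 1,"translation": [0.191,-0.406,0.1],"delta_rot": [0,0,0]}
    - {"jaw": 1,"translation": [0.191,-0.406,0.1],"delta_rot": [0,0,0]}

```text
t: 14.95
tcp_pos: [0.6215, -0.1632, 0.1847]
eef_rot: [[0.271, -0.001, 0.963], [-0.963, 0.0, 0.271], [-0.001, -1.0, -0.001]]
ft_force: [-0.5, 0.9, -0.8]
width: 1.0
```

```bash
python3 - <<'E'
from h import *
np.set_printoptions(precision=4,suppress=True)
snap('top','top6');snap('wrist','w6');snap('scene','s6')
s=ctrl.sense();print(s['tcp_pos'],s['q'],s['t'])
G,B,R=(0,255,0),(255,0,0),(0,0,255)
x,y,z=.6225,-.1618,.005
over('w6',[((x,y,z+.084),.017,G),((x,y,z+.066),.022,B),((x,y,z),.022,G),((.4175,-.2245,.01),.048,R)],'w6m')
x,y=.4315,.2437
C=[((x,y,.113),.028,G),((x,y,.016),.028,B),((x,y,.01),.048,R)]
over('s6',C,'s6m',(150,130,310,250),4);over('top6',C,'top6m',(140,260,260,380),5)
E
```

```text
[ 0.6216 -0.1606  0.1854] [ 0.4981  0.555  -0.5052  1.5526  0.2881  1.1091 -1.3647] 15.1
```

View pics/w6m.png

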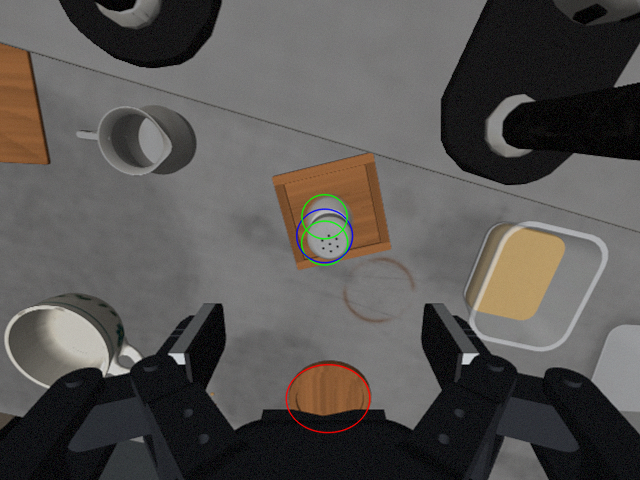

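View pics/s6m.png

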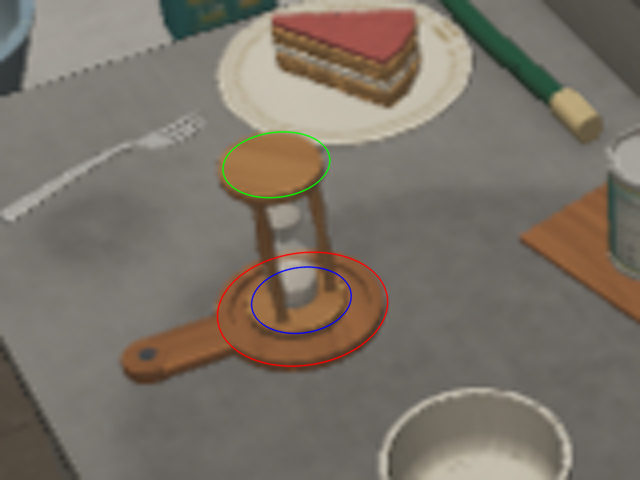

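View pics/top6m.png

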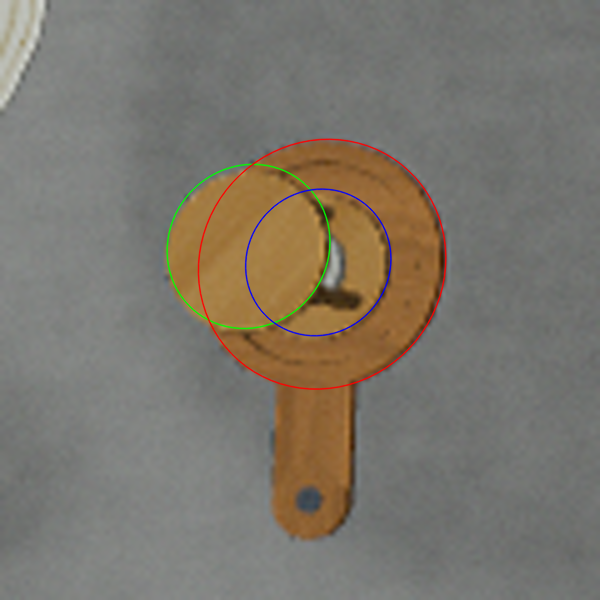

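The timer stands upright on the paddle stand, centred within about 3 mm. The shaker's dome sits at about (329,239) in the wrist view, about 3 mm off my prediction. I'll correct for that and grip.

Request:
move_arm:
  increments:
    - {"jaw": 1,"translation": [0.002,-0.001,-0.02],"delta_rot": [0,0,0]}
    - {"jaw": 1,"translation": [0.002,-0.001,-0.05],"delta_rot": [0,0,0]}
    - {"jaw": 1,"translation": [0.002,-0.001,-0.08],"delta_rot": [0,0,0]}
    - {"jaw": 1,"translation": [0.002,-0.001,-0.11],"delta_rot": [0,0,0]}
    - {"jaw": 1,"translation": [0.002,-0.001,-0.135],"delta_rot": [0,0,0]}
    - {"jaw": 1,"translation": [0.002,-0.001,-0.149],"delta_rot": [0,0,0]}
    - {"jaw": 1,"translation": [0.002,-0.001,-0.153],"delta_rot": [0,0,0]}
    - {"jaw": 1,"translation": [0.002,-0.001,-0.153],"delta_rot": [0,0,0]}
    - {"jaw": 0.2,"translation": [0.002,-0.001,-0.153],"delta_rot": [0,0,0]}
    - {"jaw": 0.2,"translation": [0.002,-0.001,-0.153],"delta_rot": [0,0,0]}
    - {"jaw": 0.2,"translation": [0.002,-0.001,-0.153],"delta_rot": [0,0,0]}
    - {"jaw": 0.2,"translation": [0.002,-0.001,-0.153],"delta_rot": [0,0,0]}
    - {"jaw": 0.2,"translation": [0.002,-0.001,-0.153],"delta_rot": [0,0,0]}
    - {"jaw": 0.2,"translation": [0.002,-0.001,-0.153],"delta_rot": [0,0,0]}
    - {"jaw": 0.2,"translation": [0.002,-0.001,-0.153],"delta_rot": [0,0,0]}
    - {"jaw": 0.2,"translation": [0.002,-0.001,-0.153],"delta_rot": [0,0,0]}
    - {"jaw": 0.2,"translation": [0.002,-0.001,-0.153],"delta_rot": [0,0,0]}
  force: 30

```text
t: 16.8
tcp_pos: [0.6245, -0.1637, 0.0336]
eef_rot: [[0.273, 0.002, 0.962], [-0.962, -0.001, 0.273], [0.001, -1.0, 0.002]]
ft_force: [-1.7, -0.7, 5.2]
width: 0.473
```

```bash
python3 - <<'E'
from h import *
np.set_printoptions(precision=4,suppress=True)
snap('wrist','w7');snap('top','top7')
s=ctrl.sense();print(s['tcp_pos'],s['t'],s['width'])
over('w7',[],'w7m')
E
```

```text
[ 0.6245 -0.1636  0.0336] 16.9 0.4679240731942748
```

View pics/w7m.png

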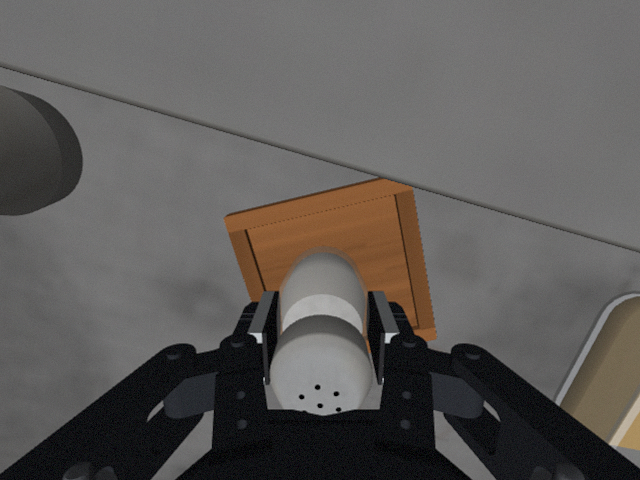

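Request:
move_arm:
  increments:
    - {"jaw": 0.2,"translation": [0,0,0.01],"delta_rot": [0,0,0]}
    - {"jaw": 0.2,"translation": [0,0,0.025],"delta_rot": [0,0,0]}
    - {"jaw": 0.2,"translation": [0,0,0.04],"delta_rot": [0,0,0]}
    - {"jaw": 0.2,"translation": [0,0,0.04],"delta_rot": [0,0,0]}

```text
t: 17.3
tcp_pos: [0.6257, -0.1633, 0.0756]
eef_rot: [[0.273, 0.005, 0.962], [-0.962, -0.001, 0.273], [0.002, -1.0, 0.004]]
ft_force: [1.1, -0.2, -0.7]
width: 0.465
```

```bash
python3 - <<'E'
from h import *
np.set_printoptions(precision=4,suppress=True)
snap('scene','s8');snap('wrist','w8')
s=ctrl.sense();print(s['tcp_pos'],s['t'],s['width'],s['ft_force'])
over('s8',[],'s8m',(320,200,480,320),5)
over('w8',[],'w8m')
E
```

```text
[ 0.6241 -0.1634  0.0731] 17.4 0.4703255242348385 [-0.4789 -0.3594 -1.5242]
```

View pics/s8m.png

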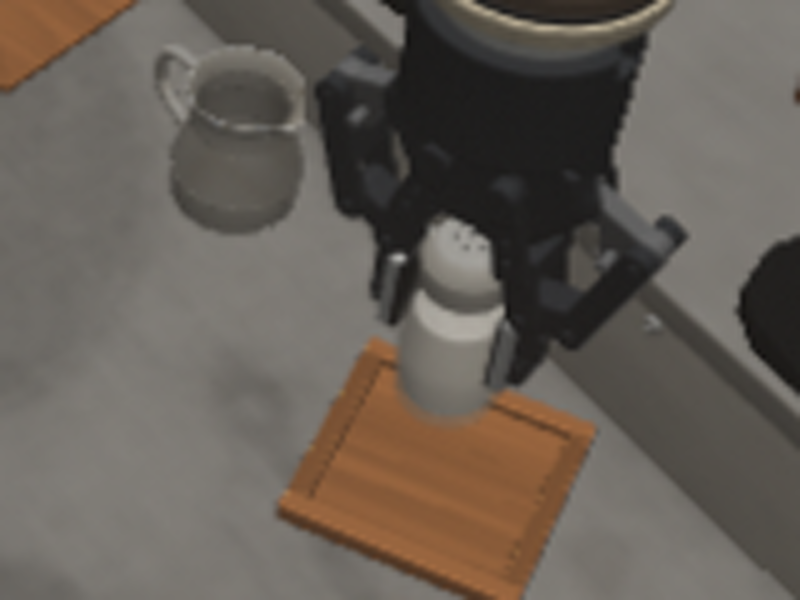

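View pics/w8m.png

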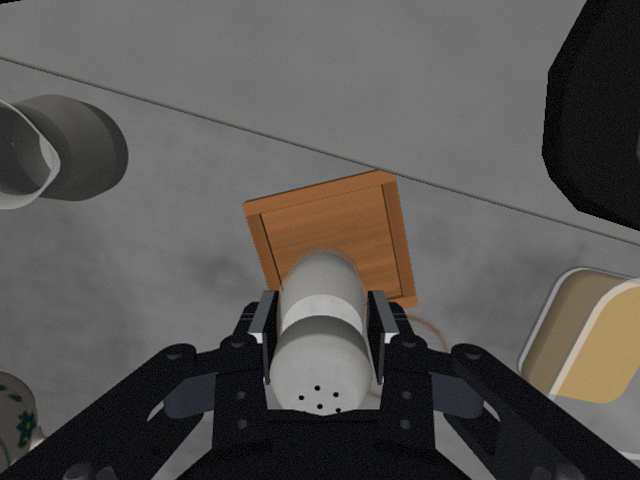

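The shaker hangs upright and unchanged in the jaws. I'll carry it to the round stand.

Request:
move_arm:
  increments:
    - {"jaw": 0.2,"translation": [0,0,0.02],"delta_rot": [0,0,0]}
    - {"jaw": 0.2,"translation": [-0.02,-0.006,0.03],"delta_rot": [0,0,0]}
    - {"jaw": 0.2,"translation": [-0.045,-0.013,0.03],"delta_rot": [0,0,0]}
    - {"jaw": 0.2,"translation": [-0.07,-0.02,0.03],"delta_rot": [0,0,0]}
    - {"jaw": 0.2,"translation": [-0.095,-0.028,0.03],"delta_rot": [0,0,0]}
    - {"jaw": 0.2,"translation": [-0.12,-0.036,0.03],"delta_rot": [0,0,0]}
    - {"jaw": 0.2,"translation": [-0.145,-0.043,0.03],"delta_rot": [0,0,0]}
    - {"jaw": 0.2,"translation": [-0.17,-0.05,0.03],"delta_rot": [0,0,0]}
    - {"jaw": 0.2,"translation": [-0.19,-0.056,0.02],"delta_rot": [0,0,0]}
    - {"jaw": 0.2,"translation": [-0.202,-0.06,0.01],"delta_rot": [0,0,0]}
    - {"jaw": 0.2,"translation": [-0.207,-0.061,0],"delta_rot": [0,0,0]}
    - {"jaw": 0.2,"translation": [-0.207,-0.061,-0.01],"delta_rot": [0,0,0]}
    - {"jaw": 0.2,"translation": [-0.207,-0.061,-0.015],"delta_rot": [0,0,0]}
    - {"jaw": 0.2,"translation": [-0.207,-0.061,-0.015],"delta_rot": [0,0,0]}
    - {"jaw": 0.2,"translation": [-0.207,-0.061,-0.015],"delta_rot": [0,0,0]}

```text
t: 18.9
tcp_pos: [0.4176, -0.2238, 0.0573]
eef_rot: [[0.274, 0.0, 0.962], [-0.962, 0.0, 0.274], [-0.0, -1.0, 0.0]]
ft_force: [0.0, 0.2, -0.5]
width: 0.469
```

```bash
python3 - <<'E'
from h import *
np.set_printoptions(precision=4,suppress=True)
snap('scene','s9');snap('wrist','w9')
s=ctrl.sense();print(s['tcp_pos'],s['t'],s['width'],s['ft_force'])
G,B,R=(0,255,0),(255,0,0),(0,0,255)
x,y,z=.4175,-.2245,.030
C=[((x,y,z+.066),.022,B),((x,y,z),.022,G),((.4175,-.2245,.01),.048,R),((.4175,-.2245,.01),.039,R)]
over('s9',C,'s9m',(270,300,410,410),5)
over('w9',C,'w9m',(160,100,480,420),2)
over('top7',[C[2]],'top7m',(385,243,505,363),5)
E
```

```text
[ 0.4175 -0.224   0.0576] 19.0 0.46562561161934624 [ 0.1072 -0.3953 -0.4885]
```

View pics/s9m.png

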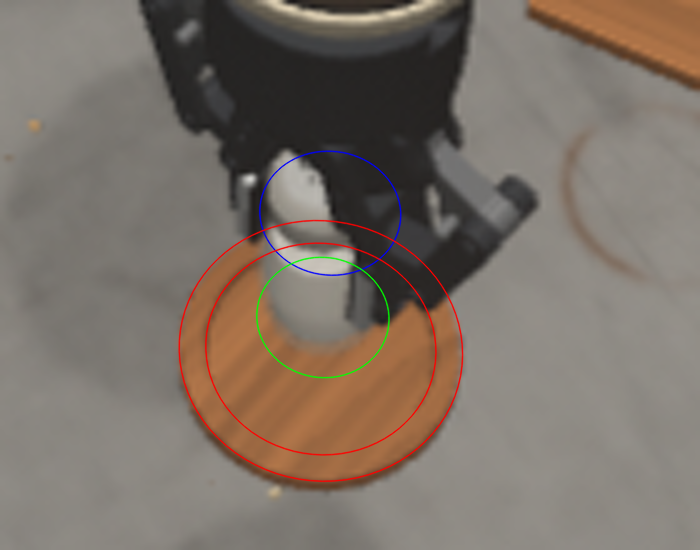

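View pics/w9m.png

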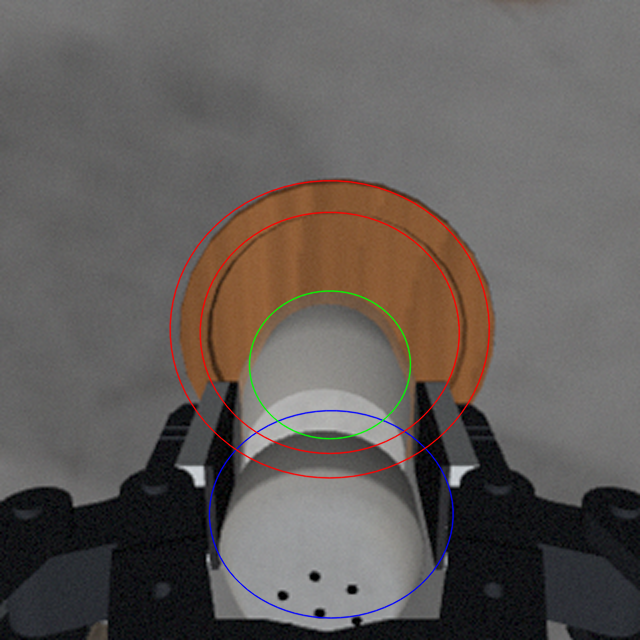

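View pics/top7m.png

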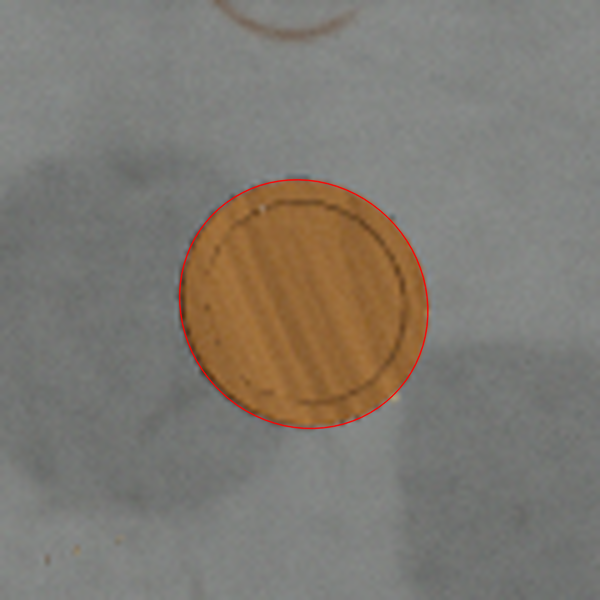

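The stand's outline fits in all views. The shaker is upright and about 2 mm left of centre in the wrist view, so I'll shift 1 mm and lower.

Request:
move_arm:
  increments:
    - {"jaw": 0.2,"translation": [0,-0.001,-0.008],"delta_rot": [0,0,0]}
    - {"jaw": 0.2,"translation": [0,-0.001,-0.016],"delta_rot": [0,0,0]}
    - {"jaw": 0.2,"translation": [0,-0.001,-0.02],"delta_rot": [0,0,0]}
    - {"jaw": 0.2,"translation": [0,-0.001,-0.022],"delta_rot": [0,0,0]}
    - {"jaw": 0.2,"translation": [0,-0.001,-0.022],"delta_rot": [0,0,0]}
    - {"jaw": 0.2,"translation": [0,-0.001,-0.022],"delta_rot": [0,0,0]}

```text
t: 19.6
tcp_pos: [0.4169, -0.2252, 0.0354]
eef_rot: [[0.273, 0.0, 0.962], [-0.962, -0.0, 0.273], [0.0, -1.0, 0.0]]
ft_force: [0.2, 0.1, -0.6]
width: 0.471
```

Request:
move_arm:
  increments:
    - {"jaw": 0.2,"translation": [0,0,-0.001],"delta_rot": [0,0,0]}
    - {"jaw": 0.2,"translation": [0,0,-0.002],"delta_rot": [0,0,0]}
    - {"jaw": 0.2,"translation": [0,0,-0.002],"delta_rot": [0,0,0]}
    - {"jaw": 0.2,"translation": [0,0,-0.002],"delta_rot": [0,0,0]}

```text
t: 20.0
tcp_pos: [0.4171, -0.2253, 0.0336]
eef_rot: [[0.273, 0.001, 0.962], [-0.962, -0.0, 0.273], [0.001, -1.0, 0.0]]
ft_force: [0.2, 0.5, 3.4]
width: 0.468
```

Contact. Releasing and moving over the tin.

Request:
move_arm:
  increments:
    - {"jaw": 1,"translation": [0,0,0],"delta_rot": [0,0,0]}
    - {"jaw": 1,"translation": [0,0,0],"delta_rot": [0,0,0]}
    - {"jaw": 1,"translation": [0,0,0],"delta_rot": [0,0,0]}
    - {"jaw": 1,"translation": [0,0,0],"delta_rot": [0,0,0]}
    - {"jaw": 1,"translation": [0,0,0],"delta_rot": [0,0,0]}
    - {"jaw": 1,"translation": [0,0,0.03],"delta_rot": [0,0,0]}
    - {"jaw": 1,"translation": [0,0,0.07],"delta_rot": [0,0,0]}
    - {"jaw": 1,"translation": [0,0,0.115],"delta_rot": [0,0,0]}
    - {"jaw": 1,"translation": [0.01,0.02,0.14],"delta_rot": [0,0,0]}
    - {"jaw": 1,"translation": [0.03,0.06,0.14],"delta_rot": [0,0,0]}
    - {"jaw": 1,"translation": [0.055,0.1,0.14],"delta_rot": [0,0,0]}
    - {"jaw": 1,"translation": [0.075,0.14,0.14],"delta_rot": [0,0,0]}
    - {"jaw": 1,"translation": [0.095,0.18,0.14],"delta_rot": [0,0,0]}
    - {"jaw": 1,"translation": [0.12,0.225,0.14],"delta_rot": [0,0,0]}
    - {"jaw": 1,"translation": [0.145,0.27,0.14],"delta_rot": [0,0,0]}
    - {"jaw": 1,"translation": [0.17,0.32,0.14],"delta_rot": [0,0,0]}
    - {"jaw": 1,"translation": [0.19,0.36,0.14],"delta_rot": [0,0,0]}
    - {"jaw": 1,"translation": [0.205,0.39,0.14],"delta_rot": [0,0,0]}
    - {"jaw": 1,"translation": [0.214,0.404,0.14],"delta_rot": [0,0,0]}
    - {"jaw": 1,"translation": [0.214,0.404,0.14],"delta_rot": [0,0,0]}

```text
t: 22.0
tcp_pos: [0.6308, 0.1823, 0.1728]
eef_rot: [[0.277, -0.001, 0.961], [-0.961, 0.002, 0.277], [-0.002, -1.0, -0.0]]
ft_force: [-0.5, -0.7, 0.4]
width: 1.004
```

```bash
python3 - <<'E'
from h import *
np.set_printoptions(precision=4,suppress=True)
snap('wrist','w10');snap('top','top10');snap('scene','s10')
s=ctrl.sense();print(s['tcp_pos'],s['t'],s['width'],s['ft_force'])
G,B,R=(0,255,0),(255,0,0),(0,0,255)
x,y,z=.4175,-.2245,.005
C=[((x,y,z+.080),.017,B),((x,y,z+.066),.022,G),((x,y,z),.022,G),((x,y,.01),.048,R)]
over('s10',C,'s10m',(270,290,410,410),4)
over('top10',C,'top10m',(385,243,505,363),4)
over('w10',[((.630,.179,.078),.0285,G)],'w10m')
a=[cv2.imread(f'pics/{n}.png')[:480,:480] for n in('s10m','top10m')]; cv2.imwrite('pics/m10.png',np.hstack([cv2.resize(i,(400,400)) for i in a]))
E
```

```text
[0.6304 0.1773 0.173 ] 22.15 1.0007755556381148 [-0.0763 -0.2654 -0.5181]
```

View pics/m10.png

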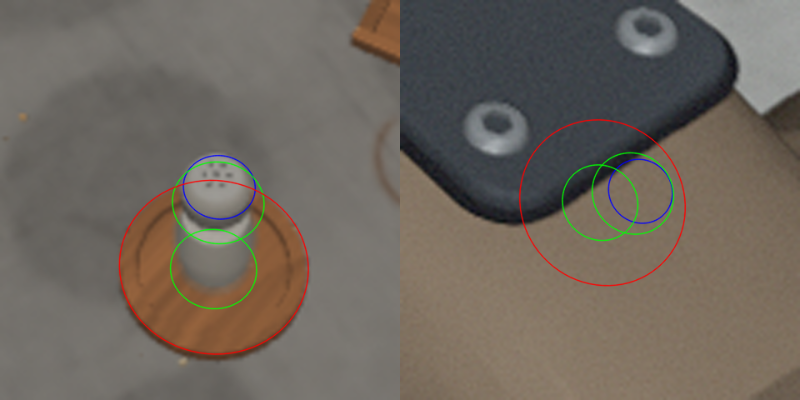

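View pics/w10m.png

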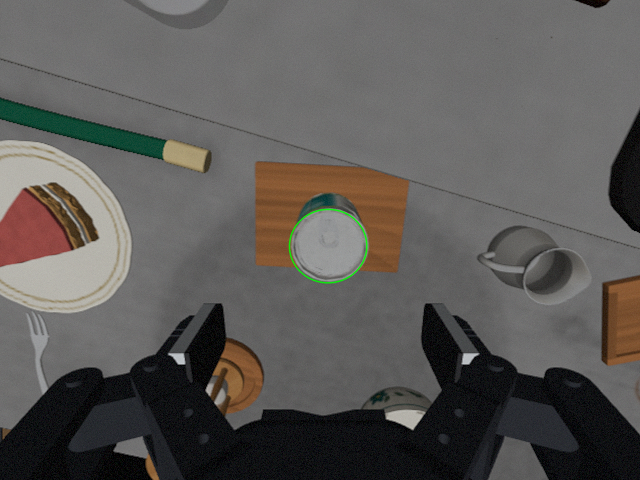

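Tin at the predicted spot, (329,246). The shaker is upright on the round stand with its dome at the predicted place. The arm blocks the top view for now. Gripping the tin.

Request:
move_arm:
  increments:
    - {"jaw": 1,"translation": [-0.001,0,-0.02],"delta_rot": [0,0,0]}
    - {"jaw": 1,"translation": [-0.001,0,-0.05],"delta_rot": [0,0,0]}
    - {"jaw": 1,"translation": [-0.001,0,-0.08],"delta_rot": [0,0,0]}
    - {"jaw": 1,"translation": [-0.001,0,-0.11],"delta_rot": [0,0,0]}
    - {"jaw": 1,"translation": [-0.001,0,-0.13],"delta_rot": [0,0,0]}
    - {"jaw": 1,"translation": [-0.001,0,-0.14],"delta_rot": [0,0,0]}
    - {"jaw": 1,"translation": [-0.001,0,-0.144],"delta_rot": [0,0,0]}
    - {"jaw": 1,"translation": [-0.001,0,-0.144],"delta_rot": [0,0,0]}
    - {"jaw": 0.3,"translation": [-0.001,0,-0.144],"delta_rot": [0,0,0]}
    - {"jaw": 0.3,"translation": [-0.001,0,-0.144],"delta_rot": [0,0,0]}
    - {"jaw": 0.3,"translation": [-0.001,0,-0.144],"delta_rot": [0,0,0]}
    - {"jaw": 0.3,"translation": [-0.001,0,-0.144],"delta_rot": [0,0,0]}
    - {"jaw": 0.3,"translation": [-0.001,0,-0.144],"delta_rot": [0,0,0]}
    - {"jaw": 0.3,"translation": [-0.001,0,-0.144],"delta_rot": [0,0,0]}
    - {"jaw": 0.3,"translation": [-0.001,0,-0.144],"delta_rot": [0,0,0]}
    - {"jaw": 0.3,"translation": [-0.001,0,-0.144],"delta_rot": [0,0,0]}
  force: 35

```text
t: 23.75
tcp_pos: [0.6305, 0.179, 0.0307]
eef_rot: [[0.273, 0.002, 0.962], [-0.962, 0.0, 0.273], [0.0, -1.0, 0.002]]
ft_force: [-0.7, -1.7, 6.1]
width: 0.665
```

Request:
move_arm:
  increments:
    - {"jaw": 0.3,"translation": [0,0,0.01],"delta_rot": [0,0,0]}
    - {"jaw": 0.3,"translation": [0,0,0.03],"delta_rot": [0,0,0]}
    - {"jaw": 0.3,"translation": [-0.01,0,0.06],"delta_rot": [0,0,0]}
    - {"jaw": 0.3,"translation": [-0.03,-0.01,0.085],"delta_rot": [0,0,0]}
    - {"jaw": 0.3,"translation": [-0.05,-0.03,0.1],"delta_rot": [0,0,0]}
    - {"jaw": 0.3,"translation": [-0.06,-0.06,0.1],"delta_rot": [0,0,0]}
    - {"jaw": 0.3,"translation": [-0.06,-0.09,0.1],"delta_rot": [0,0,0]}
    - {"jaw": 0.3,"translation": [-0.06,-0.12,0.1],"delta_rot": [0,0,0]}
    - {"jaw": 0.3,"translation": [-0.06,-0.15,0.1],"delta_rot": [0,0,0]}
    - {"jaw": 0.3,"translation": [-0.06,-0.18,0.1],"delta_rot": [0,0,0]}
    - {"jaw": 0.3,"translation": [-0.06,-0.21,0.1],"delta_rot": [0,0,0]}
    - {"jaw": 0.3,"translation": [-0.06,-0.24,0.1],"delta_rot": [0,0,0]}
    - {"jaw": 0.3,"translation": [-0.055,-0.27,0.1],"delta_rot": [0,0,0]}
    - {"jaw": 0.3,"translation": [-0.045,-0.3,0.1],"delta_rot": [0,0,0]}
    - {"jaw": 0.3,"translation": [-0.03,-0.325,0.09],"delta_rot": [0,0,0]}
    - {"jaw": 0.3,"translation": [-0.015,-0.34,0.07],"delta_rot": [0,0,0]}
    - {"jaw": 0.3,"translation": [-0.004,-0.347,0.05],"delta_rot": [0,0,0]}
    - {"jaw": 0.3,"translation": [-0.003,-0.347,0.03],"delta_rot": [0,0,0]}
    - {"jaw": 0.3,"translation": [-0.003,-0.347,0.03],"delta_rot": [0,0,0]}
    - {"jaw": 0.3,"translation": [-0.003,-0.347,0.03],"delta_rot": [0,0,0]}

```text
t: 25.75
tcp_pos: [0.6265, -0.1677, 0.0598]
eef_rot: [[0.274, -0.001, 0.962], [-0.962, 0.0, 0.274], [-0.001, -1.0, -0.0]]
ft_force: [0.2, -0.8, -1.1]
width: 0.665
```

```bash
python3 - <<'E'
from h import *
np.set_printoptions(precision=4,suppress=True)
snap('scene','s11');snap('wrist','w11');snap('top','top11')
s=ctrl.sense();print(s['tcp_pos'],s['t'],s['width'],s['ft_force'])
G,B,R=(0,255,0),(255,0,0),(0,0,255)
x,y,z=.6270,-.168,.035
C=[((x,y,z+.072),.0285,B),((x,y,z),.0285,G),((.6272,-.1676,.01),.039,R),((.6272,-.1676,.01),.048,R)]
over('s11',C,'s11m',(330,200,490,330),4)
over('w11',C,'w11m',(160,100,480,420),2)
over('top11',[],'t11m',(385,243,505,363),4)
E
```

```text
[ 0.6275 -0.1679  0.0609] 25.9 0.6658735668966537 [ 1.25   -0.9905 -1.5516]
```

View pics/s11m.png

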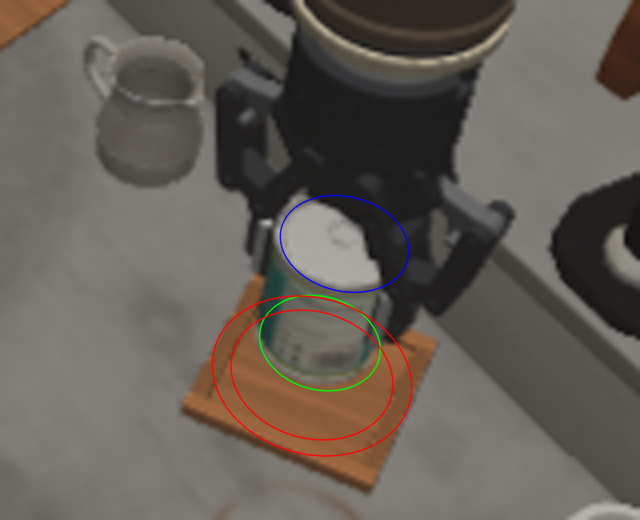

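View pics/w11m.png

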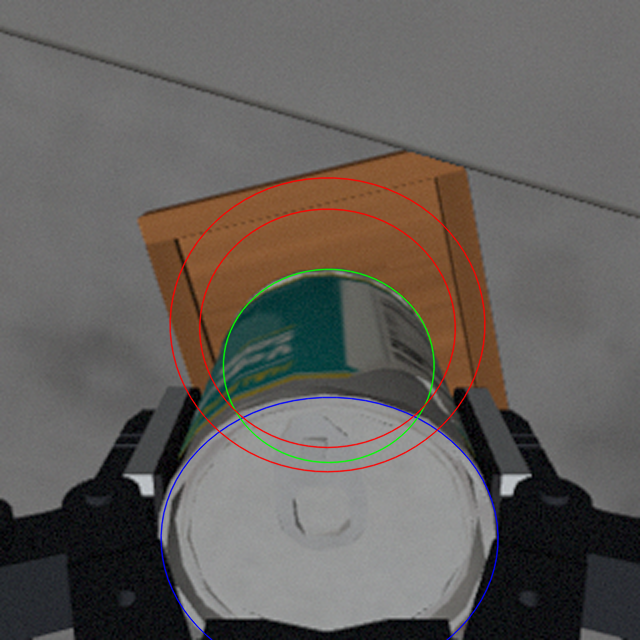

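Alignment is within about 3 mm. Lowering.

Request:
move_arm:
  increments:
    - {"jaw": 0.3,"translation": [0.001,-0.001,-0.01],"delta_rot": [0,0,0]}
    - {"jaw": 0.3,"translation": [0.001,-0.001,-0.02],"delta_rot": [0,0,0]}
    - {"jaw": 0.3,"translation": [0.001,-0.001,-0.026],"delta_rot": [0,0,0]}
    - {"jaw": 0.3,"translation": [0.001,-0.001,-0.028],"delta_rot": [0,0,0]}
    - {"jaw": 0.3,"translation": [0.001,-0.001,-0.03],"delta_rot": [0,0,0]}
    - {"jaw": 0.3,"translation": [0.001,-0.001,-0.03],"delta_rot": [0,0,0]}
    - {"jaw": 0.3,"translation": [0.001,-0.001,-0.03],"delta_rot": [0,0,0]}

```text
t: 26.6
tcp_pos: [0.6276, -0.1691, 0.0297]
eef_rot: [[0.273, -0.0, 0.962], [-0.962, -0.0, 0.273], [0.0, -1.0, -0.0]]
ft_force: [-4.4, 0.9, 5.1]
width: 0.665
```

Request:
move_arm:
  increments:
    - {"jaw": 0.3,"translation": [0,0,-0.001],"delta_rot": [0,0,0]}
    - {"jaw": 0.3,"translation": [0,0,-0.001],"delta_rot": [0,0,0]}
    - {"jaw": 0.3,"translation": [0,0,-0.001],"delta_rot": [0,0,0]}

```text
t: 26.9
tcp_pos: [0.6276, -0.1691, 0.0297]
eef_rot: [[0.273, -0.0, 0.962], [-0.962, -0.001, 0.273], [0.001, -1.0, -0.0]]
ft_force: [-8.2, 0.9, 15.2]
width: 0.665
```

Request:
move_arm:
  increments:
    - {"jaw": 0.3,"translation": [0,0,0.001],"delta_rot": [0,0,0]}
    - {"jaw": 0.3,"translation": [0,0,0.001],"delta_rot": [0,0,0]}
    - {"jaw": 1,"translation": [0,0,0.001],"delta_rot": [0,0,0]}
    - {"jaw": 1,"translation": [0,0,0.001],"delta_rot": [0,0,0]}
    - {"jaw": 1,"translation": [0,0,0.001],"delta_rot": [0,0,0]}
    - {"jaw": 1,"translation": [0,0,0.001],"delta_rot": [0,0,0]}
    - {"jaw": 1,"translation": [0,0,0.02],"delta_rot": [0,0,0]}
    - {"jaw": 1,"translation": [0,0,0.05],"delta_rot": [0,0,0]}
    - {"jaw": 1,"translation": [0,0,0.09],"delta_rot": [0,0,0]}
    - {"jaw": 1,"translation": [0,0,0.13],"delta_rot": [0,0,0]}
    - {"jaw": 1,"translation": [0,-0.02,0.17],"delta_rot": [0,0,0]}
    - {"jaw": 1,"translation": [-0.02,-0.05,0.2],"delta_rot": [0,0,0]}
    - {"jaw": 1,"translation": [-0.05,-0.09,0.2],"delta_rot": [0,0,0]}
    - {"jaw": 1,"translation": [-0.08,-0.13,0.2],"delta_rot": [0,0,0]}
    - {"jaw": 1,"translation": [-0.11,-0.17,0.2],"delta_rot": [0,0,0]}
    - {"jaw": 1,"translation": [-0.14,-0.21,0.2],"delta_rot": [0,0,0]}
    - {"jaw": 1,"translation": [-0.17,-0.25,0.2],"delta_rot": [0,0,0]}
    - {"jaw": 1,"translation": [-0.2,-0.29,0.2],"delta_rot": [0,0,0]}
    - {"jaw": 1,"translation": [-0.23,-0.33,0.2],"delta_rot": [0,0,0]}
    - {"jaw": 1,"translation": [-0.26,-0.37,0.2],"delta_rot": [0,0,0]}

```text
t: 28.9
tcp_pos: [0.3663, -0.5407, 0.2285]
eef_rot: [[0.273, 0.0, 0.962], [-0.962, -0.0, 0.273], [0.0, -1.0, 0.0]]
ft_force: [1.3, 0.5, 0.6]
width: 1.001
```

```bash
python3 - <<'E'
from h import *
np.set_printoptions(precision=4,suppress=True)
snap('scene','s12');snap('top','top12')
s=ctrl.sense();print(s['tcp_pos'],s['t'],s['width'],s['ft_force'])
G,B,R=(0,255,0),(255,0,0),(0,0,255)
C=[]
x,y=.4315,.2437; C+=[((x,y,.113),.028,G),((x,y,.01),.048,R)]
x,y=.4175,-.2245; C+=[((x,y,.085),.017,G),((x,y,.005),.022,B),((x,y,.01),.048,R)]
x,y=.6272,-.1676; C+=[((x,y,.077),.0285,G)]
over('top12',C,'t12m',(150,140,550,400),2)
over('s12',C,'s12m',(150,130,470,400),2.4)
E
```

```text
[ 0.36   -0.5467  0.2273] 29.0 1.002948723281526 [ 0.2072 -0.6321 -0.0927]
```

View pics/t12m.png

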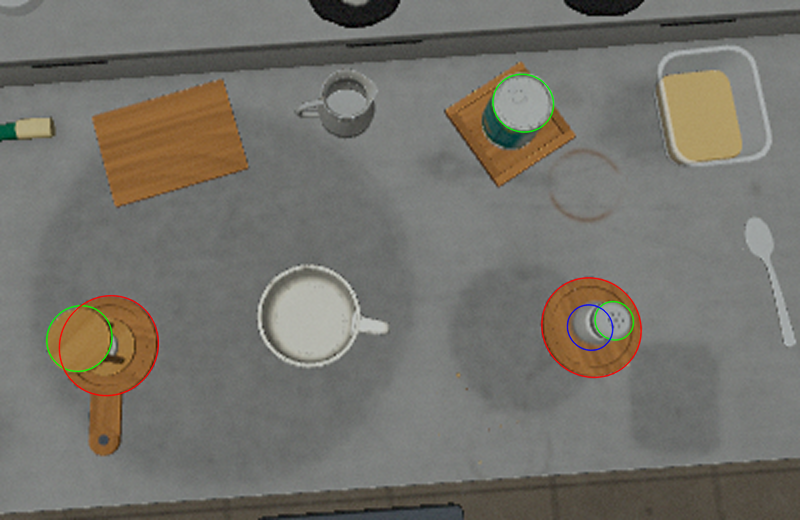

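View pics/s12m.png

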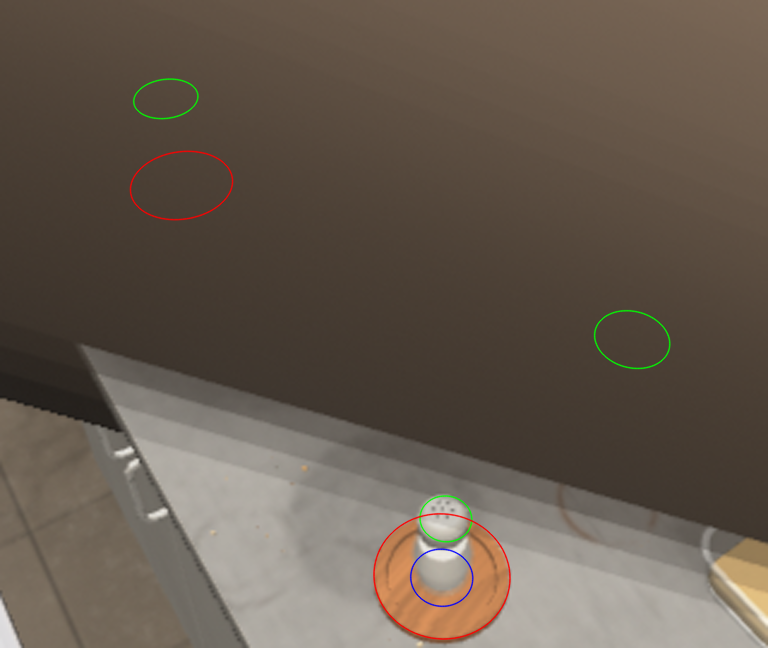

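All three match their centred outlines in the top view: the tin on the square stand (522,102), the timer on the paddle stand (80,340), the shaker on the round stand (612,320). The cup and creamer are in place, and the arm only blocks part of the scene view. I'll let it settle, then hand in.

Request:
move_arm:
  increments:
    - {"jaw": 1,"translation": [0,0,0],"delta_rot": [0,0,0]}
    - {"jaw": 1,"translation": [0,0,0],"delta_rot": [0,0,0]}
    - {"jaw": 1,"translation": [0,0,0],"delta_rot": [0,0,0]}
    - {"jaw": 1,"translation": [0,0,0],"delta_rot": [0,0,0]}
    - {"jaw": 1,"translation": [0,0,0],"delta_rot": [0,0,0]}

```text
t: 29.5
tcp_pos: [0.3685, -0.5386, 0.2285]
eef_rot: [[0.275, 0.0, 0.962], [-0.962, -0.0, 0.275], [0.0, -1.0, 0.0]]
ft_force: [0.1, 0.2, 0.4]
width: 1.001
```

```bash
python3 - <<'E'
from h import *
a=cv2.imread('pics/top12.png').astype(int);b0=cv2.imread('pics/top0.png').astype(int)
snap('top','top13');c=cv2.imread('pics/top13.png').astype(int)
print('change since last',(abs(c-a).max(2)[170:380,60:560]>40).sum(),'cup',(abs(c-b0).max(2)[265:330,270:350]>40).sum(),'creamer',(abs(c-b0).max(2)[172:212,295:345]>40).sum())
s=ctrl.sense();print(s['t'],abs(s['qvel']).max(),s['ft_force'])
print(ctrl.finish_job())
E
```

```text
change since last 0 cup 0 creamer 0
29.55 0.005513572179321185 [ 0.21007683  0.0569703  -0.31272655]
the job is handed in; nothing more can be done
None
```

I parked the tin on the spare board, then moved the timer to the paddle stand, the shaker to the round stand and the tin to the square stand. The job was handed in at about 29.5 s, with the gripper open and clear of everything.

**Final checks:** In the last top view, all three things match their centred, upright outlines to within about 3 mm. The last two top pictures showed no motion. The cup and creamer were unchanged from the start picture.

**What disagreed or went unchecked:**
- The wrist camera put things 2–3 mm away from where the top camera did.
- The jaws read about 40 mm on the 44 mm shaker.
- The timer looked about 3 mm low in the grip while being carried.
- When I set the tin down, the force rose briefly to about 15 N vertical and 8 N sideways. I backed off 1 mm before letting go.
- The arm hid the tin and timer from the scene camera at the end, so the tin's final position was checked only from the top view. The timer was checked in both views right after I placed it.

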